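# Load a plaster model into the light-curing box through its sprung flap

### The job

Put the large plaster dental model lengthwise into the feed lane of the light-curing box, between the wooden push stick and the flap, and let go of it. Then push it with the stick gently (20 N at most on the brittle plaster) through the sprung flap until it has pressed the hidden contact plate at the back fully home, and draw the stick back out into the lane so that the flap shuts behind the model. Leave the other things on the bench as they are.

Things in the scene. Friction and masses are not known exactly. Their poses are not given: they have to be found in the camera images.
- curebox: Light-curing box: low white box 208 mm long, 102 wide, 100 high, front face at x = -4 mm, with an aluminium feed lane before it, all one fixed piece. Origin on the bench below the flap; +x points along the lane into the box, +y to the left of that, z up. The tunnel inside is 54 mm wide, 62 mm high above its floor and ends at x = 192 mm.
- lane_end (a point): Open rear end of the feed lane, middle of its floor, 340 mm before the flap (curebox x = -340 mm). The lane's floor is 12 mm above the bench and runs level and straight from here into the tunnel; it is 52 mm wide between two side rails 7 mm wide and 7 mm high above the floor (tops 19 mm above the bench).
- flap (a joint): Plain steel flap closing the tunnel's mouth, 51 mm wide, 53 high, hinged along its top edge 68 mm above the bench. 0 = shut, up to 1.45 rad as it swings into the box. A spring shuts it (0.03 N m shut, 0.11 wide open). It rests on whatever lies under it and drops shut once that has gone; it clears a model whose rear is 52 mm or more past it.
- plate (a joint): Travel (m) of the contact plate on the back stop in the tunnel: 0 = not pressed, 0.005 = at its rigid end; over 0.003 is home. It takes 3.5 N to move and stays where pushed. Before it is pressed its face is somewhere from 108 to 160 mm past the flap: this changes from time to time, cannot be seen and must be felt. It stands across the tunnel, 14 to 48 mm above the bench.
- model: Plaster dental model to load, the larger of the two plaster pieces: base 54 mm long (its x), 46 wide (its y), 26 high, with a horseshoe of teeth 8 mm high on top. Cream plaster, about 150 g. Origin at the centre of its underside, z up. Stands on the bench between robot and lane. Fits the lane only lengthwise, either end first.
- pushstick: Push stick, light wood, 160 g, loose in the rear of the lane: a flat bar 44 mm wide, 20 high, with an upright post near its rear to hold it by. Origin under the post's axis on the bar's underside; +x along the bar to its nose, 210 mm ahead (tail 30 mm behind). The post is 24 mm (x) by 20 mm (y) thick, its top 75 mm above the underside.
- stick_nose (a point): Middle of the push stick's nose face, 10 mm above its underside, 210 mm ahead of the post. At the start it lies 95 to 120 mm before the flap.
- die: The small plaster piece, not to be used: block 34 x 30 x 22 mm with one tooth stump on top. Origin at the centre of its underside.
- jar: Amber glass jar with white lid, 52 mm across, 62 mm high. Leave alone. Origin under its centre.
- bowl: Dark rubber mixing bowl, 104 mm across, 55 mm high. Leave alone. Origin under its centre.
- brush: Brush lying on the bench, 170 mm long. Leave alone.
- waxknife: Flat-bladed modelling knife lying on the bench, 170 mm long. Leave alone.
- castring: Open steel casting ring, 60 mm across, 50 mm high. Leave alone. Origin under its centre.
- burblock: White block 50 x 90 x 22 mm with ten small burs standing in it. Leave alone. Origin under its centre.
Not all that is in view belongs to the job. Leave any pink or yellow look-alike of the model alone.

How it is judged:
By the outcome, as a careful person would: the job done as asked, in the order asked, and still so for the second after the job is handed in, with the robot touching nothing.
It also fails if it takes over 72 s, if anything falls off the work surface, if the arm or the gripper's body presses on something with over 40 N, if the wrist force passes 120 N, or if a joint passes its speed limit or range.

### The arm

A 7-joint arm with a two-finger parallel gripper is mounted at the origin on the work surface. World frame = base frame: x ahead of the robot, y to its left, z up, the work surface at z = 0. Lengths are in m, angles in rad, forces in N, time in s.
With the tool pointing down it reaches from about 0.4 to 0.85 m from the base axis. Payload 10.4 kg.
Tool frame: the origin (TCP) lies at the very end of the fingers, on their centre line; the grasp point (between the pads) lies r.hold_point_z behind it (r.hold_point_z is the distance from the TCP to the grasp point, in m); z points along the fingers, y is the direction in which the jaws open and shut (so a half turn about z gives the same grasp; the last joint's range is limited). The gripper opens to 87 mm and grips with 3 to 60 N. Pads are 19 mm wide; open, the fingers measure 117 mm over their backs; the gripper's body (75 mm by 190 mm) begins 51 mm behind the grasp point.
Start: joints at [-1.31, 0.332, -0.065, 1.46, 0.022, 1.35, -0.088], TCP at [0.175, 0.6, 0.223] pointing down, gripper open.
Joint ranges: [-2.6, 2.6], [-0.5, 2.12], [-1.47, 1.34], [0.16, 2.42], [-1.27, 4.41], [0.06, 2.06], [-2.6, 2.6]. Speed limits (rad/s): [2.22, 2.22, 2.79, 2.79, 3.14, 3.14, 3.14].

### API

Orientations are given as a unit quaternion [x, y, z, w].
In Python, from bench import r gives the robot as it stands.
- The arm moves only by the tool send_rows, never from a script. Its argument "commands" is a list of rows, each a list of 7 numbers: the shift along the world's x, y, z normalised to -1 to 1, where 1 is 0.03 m, then the turn, a rotation vector about the world's x, y, z normalised to -1 to 1, where 1 is 5 degrees, then the gripper command: -1 is fully open, 1 is shut, values between are in proportion. In form: [[tx, ty, tz, ax, ay, az, jaw], ...]. A call has 1 to 10 rows; each row shifts and turns the pose as measured when the row begins; what a row does not reach is not made up. A row lasts 1/12 s, in which the tool goes at most 41.7 mm and 7.16 degrees, less where a joint would pass 70% of its speed; a pose out of reach is approached as far as the arm can. A call with a number of a shift or a turn outside -1 to 1 is refused whole. A call with a gripper value outside its range is refused whole. The fingers move at their own pace and stop on an object; "grip_force" is the grip in N (left out, the last holds). Time passes only in rows, so rows that do not move let the fingers close. It gives the time, the measured TCP pose, the force and the opening at its end, in the units of the state.
- r.read_state(): the state, without advancing time (a new reading comes with each control period).
- r.camera(name): name is "scene" or "top" or "wrist"; returns the picture (400x640x3 uint8, blue, green, red); there is no depth.
- r.calibration(name): a dict with "K" (3x3 intrinsics, pixels), "R" (3x3) and "t" (3): a world point X has camera coordinates R X + t; the wrist camera has in their place "mount" (4x4, takes a point from camera to tool coordinates, whose origin is the TCP and whose axes are the flange's). Camera axes: x right, y down, z forward; pixel columns grow to the right and rows downward; lengths in m; the calibration is good to about 2 mm. A picture is of the moment at which its call begins: read the wrist's pose just before it. calibration takes no time and is no camera call.
- r.close_job(): hands the job in, once; it reports no verdict.
The state is a dict: "time": time; "joint_positions": joint angles; "joint_vel": joint speeds; "joint_torque": joint torques, N m; "ee_pos": TCP position; "eef_rot": TCP orientation; "ft_force": force on the tool from outside, world axes, zero at the start; "torque": the same for the moment, N m; "width": finger opening in m.
Only numpy, scipy, OpenCV 4.12 (cv2) and the standard library are available. Lean on these libraries where they do the work, as an engineer would, in place of code of your own. Each camera call takes 0.05 s, during which the arm holds its last target.

## Working session

There is one attempt and no reset: what is moved stays moved. The work goes in short steps, Python scripts to look and compute and a tool call to move; the robot and the scene stay as the last step left them, time stands still between calls to the robot, and variables do not carry over. Pictures are saved under pics/ and viewed, and the job is handed in when it is done.

Besides the shell and the picture viewer there is one more tool, called in YAML: its name, and indented under it one key for each argument. send_rows: Moves the arm, as the interface text tells. Scaled input: -1 to 1 covers 0.03 m each way for a shift and 5 degrees each way for a turn. Its arguments: {"type":"object","properties":{"commands":{"type":"array"},"grip_force":{"type":"number"}},"required":["commands"]}

```bash
ls; mkdir -p pics
python3 - <<'E'
from bench import r
import cv2
s=r.read_state()
print(s['time'],s['ee_pos'],s['eef_rot'],s['ft_force'],s['width'],r.hold_point_z)
for n in('scene','top'):
    cv2.imwrite(f'pics/{n}0.png',r.camera(n)); c=r.calibration(n); print(n,c)
print(r.calibration('wrist'))
E
```

```text
pics
0.0 [0.17487616 0.59963461 0.22174151] [ 1.41376339e-01  9.89955669e-01 -7.05443340e-04 -8.04366135e-05] [-0.70501935 -0.06468927  0.17348112] 0.0871488883654915 0.0187
scene {'K': array([[512.49207155,   0.        , 324.29772301],
       [  0.        , 512.49207155, 200.44444169],
       [  0.        ,   0.        ,   1.        ]]), 'R': array([[-0.77113619,  0.63640284, -0.01845003],
       [ 0.39179965,  0.4515073 , -0.80164468],
       [-0.50183862, -0.62540594, -0.59751603]]), 't': array([ 0.46865639, -0.14520761,  1.65008237])}
top {'K': array([[449.85276416,   0.        , 318.69120914],
       [  0.        , 449.85276416, 207.71984483],
       [  0.        ,   0.        ,   1.        ]]), 'R': array([[ 0.02220291, -0.99971913, -0.00828803],
       [-0.996057  , -0.02140783, -0.08609386],
       [ 0.08589225,  0.01016688, -0.99625256]]), 't': array([-0.02503406,  0.5565015 ,  1.08112436])}
{'K': array([[314.9095951 ,   0.        , 321.40907769],
       [  0.        , 314.9095951 , 194.14503482],
       [  0.        ,   0.        ,   1.        ]]), 'mount': array([[ 5.11338341e-04, -9.59279118e-01, -2.82459401e-01,
         7.66086479e-02],
       [ 9.99998539e-01,  2.98550514e-05,  1.70891202e-03,
        -8.95543347e-04],
       [-1.63089078e-03, -2.82459862e-01,  9.59277732e-01,
        -1.62847556e-01],
       [ 0.00000000e+00,  0.00000000e+00,  0.00000000e+00,
         1.00000000e+00]])}
```

View pics/scene0.png

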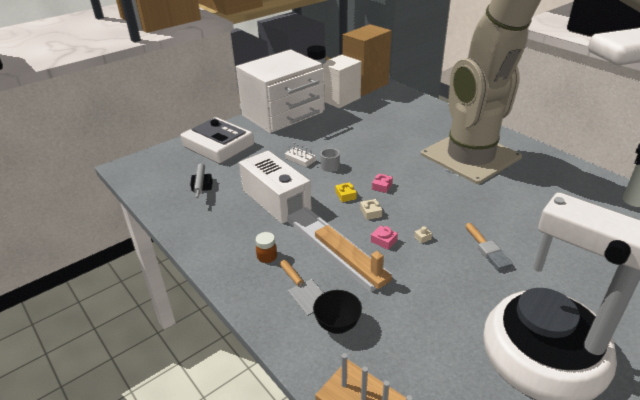

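View pics/top0.png

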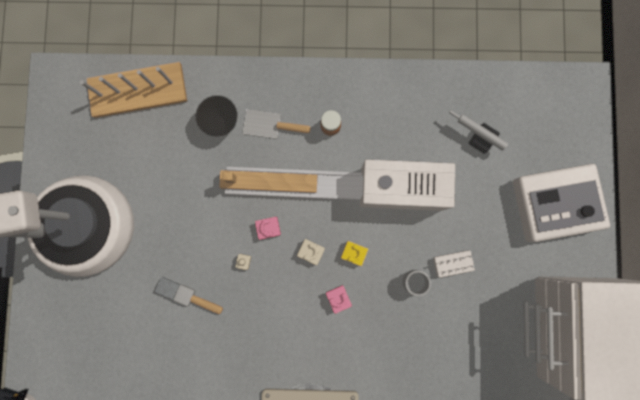

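```bash
cat > h.py <<'E'
import numpy as np,cv2
from bench import r
def proj(n,X):
    c=r.calibration(n);p=c['K']@(c['R']@np.array(X)+c['t']);return p[:2]/p[2]
def back(n,uv,z):
    c=r.calibration(n);d=c['R'].T@np.linalg.inv(c['K'])@np.array([uv[0],uv[1],1.]);o=-c['R'].T@c['t']
    return o+d*(z-o[2])/d[2]
def crop(img,x0,y0,x1,y1,f,name):
    im=cv2.resize(img[y0:y1,x0:x1],None,fx=f,fy=f,interpolation=cv2.INTER_CUBIC)
    for x in range(-(-x0//10)*10,x1,10):
        cv2.line(im,(int((x-x0+.5)*f),0),(int((x-x0+.5)*f),6 if x%50 else 14),(0,0,255),1)
        if x%50==0: cv2.putText(im,str(x),(int((x-x0)*f)+2,24),0,.4,(0,0,255),1)
    for y in range(-(-y0//10)*10,y1,10):
        cv2.line(im,(0,int((y-y0+.5)*f)),(6 if y%50 else 14,int((y-y0+.5)*f)),(0,0,255),1)
        if y%50==0: cv2.putText(im,str(y),(16,int((y-y0)*f)+4),0,.4,(0,0,255),1)
    cv2.imwrite(name,im)
E
python3 - <<'E'
from h import *
im=cv2.imread('pics/top0.png')
crop(im,210,150,370,270,5,'pics/t0a.png')
crop(im,350,150,470,220,6,'pics/t0b.png')
print(proj('top',[.175,.6,.22]),proj('scene',[.175,.6,.22]))
im=cv2.imread('pics/scene0.png')
crop(im,230,140,450,300,3.6,'pics/s0a.png')
E
```

```text
[  1.42685384 386.22142547] [669.73701337 209.13510248]
```

View pics/t0a.png

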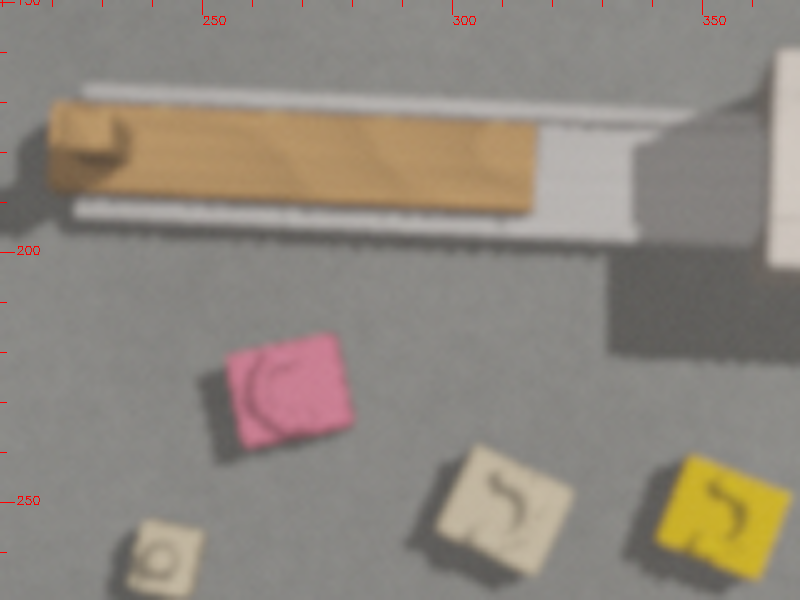

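View pics/t0b.png

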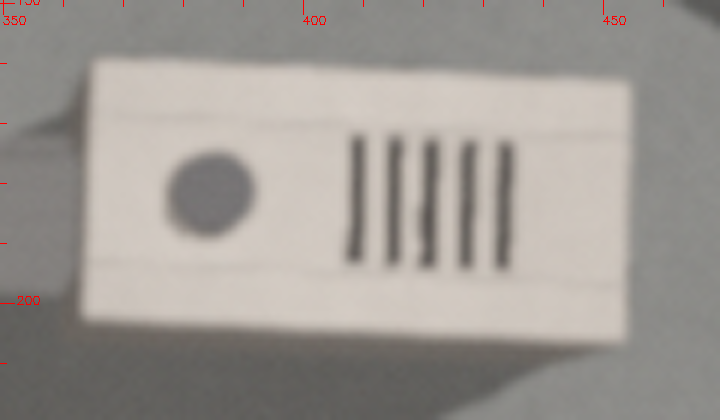

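View pics/s0a.png

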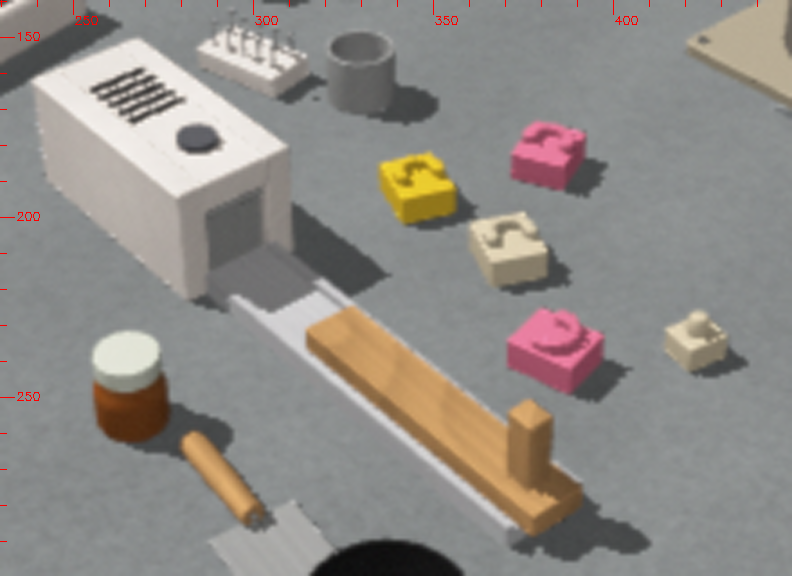

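Run:
```python
from h import *
np.set_printoptions(precision=4,suppress=True)
B=np.array([back('top',p,.1) for p in[(365,159.2),(454.5,162.8),(453.7,206.7),(363.2,202.8)]])
print(B)
def side(P): print([round(float(np.linalg.norm(P[i]-P[(i+1)%4])),4) for i in range(4)], P.mean(0),
  [round(float(np.degrees(np.arctan2(*(P[(i+1)%4]-P[i])[[1,0]]))),2) for i in range(4)])
side(B)
M=np.array([back('top',p,.026) for p in[(304.9,238.1),(324.3,247.1),(316.5,264.9),(297.,256.)]]);side(M);print(M)
S=np.array([back('top',p,.032) for p in[(219.9,169.5),(317.1,174.1),(315.5,192.1),(219.5,187.5)]]);side(S);print(S)
# rails
for p in [(226.3,166.5),(348.5,171.5),(225,191.7),(337,197.5)]: print(back('top',p,.019))
# scene checks: box top corners
for p in [(286.5,146.5+ 0)]: pass
```

```text
[[ 0.6649 -0.1179  0.1   ]
 [ 0.6608 -0.3237  0.1   ]
 [ 0.5593 -0.3215  0.1   ]
 [ 0.5638 -0.1152  0.1   ]]
[0.2058, 0.1015, 0.2064, 0.1011] [ 0.6122 -0.2196  0.1   ] [-91.16, 178.76, 88.74, -1.57]
[0.0521, 0.047, 0.052, 0.0474] [0.4495 0.0042 0.026 ] [-113.54, 157.48, 66.92, -22.47]
[[ 0.4817  0.0191  0.026 ]
 [ 0.4609 -0.0287  0.026 ]
 [ 0.4175 -0.0107  0.026 ]
 [ 0.4379  0.0372  0.026 ]]
[0.2395, 0.0446, 0.2357, 0.0446] [0.6199 0.113  0.032 ] [-91.54, 176.26, 88.45, 1.1]
[[ 0.6454  0.2322  0.032 ]
 [ 0.6389 -0.0072  0.032 ]
 [ 0.5944 -0.0043  0.032 ]
 [ 0.6007  0.2314  0.032 ]]
[0.6554 0.2196 0.019 ]
[ 0.6492 -0.0848  0.019 ]
[0.5922 0.2203 0.019 ]
[ 0.5837 -0.0575  0.019 ]
```

send_rows:
  commands:
    - [0.46,-0.97,0,0,0,-0.96,-1]
    - [0.46,-0.97,0,0,0,-0.96,-1]
    - [0.46,-0.97,0,0,0,-0.96,-1]
    - [0.46,-0.97,0,0,0,-0.96,-1]
    - [0.46,-0.97,0,0,0,-0.96,-1]
    - [0.46,-0.97,0,0,0,-0.96,-1]
    - [0.46,-0.97,0,0,0,-0.96,-1]
    - [0.46,-0.97,0,0,0,-0.96,-1]
    - [0.46,-0.97,0,0,0,-0.96,-1]
    - [0.46,-0.97,0,0,0,-0.96,-1]

```text
time: 0.93
ee_pos: [0.3096, 0.2982, 0.2155]
eef_rot: [0.543, 0.84, -0.003, -0.004]
ft_force: [0.7, 0.6, 1.2]
width: 0.0869
```

send_rows:
  commands:
    - [0.48,-0.95,0,0,0,-0.96,-1]
    - [0.48,-0.95,0,0,0,-0.96,-1]
    - [0.48,-0.95,0,0,0,-0.96,-1]
    - [0.48,-0.95,0,0,0,-0.96,-1]
    - [0.48,-0.95,0,0,0,-0.96,-1]
    - [0.48,-0.95,0,0,0,-0.96,-1]
    - [0.48,-0.95,0,0,0,-0.96,-1]
    - [0.48,-0.95,0,0,0,-0.96,-1]
    - [0.48,-0.95,0,0,0,-0.96,-1]
    - [0.48,-0.95,0,0,0,-0.9,-1]

```text
time: 1.77
ee_pos: [0.4556, -0.004, 0.2144]
eef_rot: [0.847, 0.531, -0.001, -0.006]
ft_force: [0.4, 0.0, -0.8]
width: 0.0867
```

```bash
cat >> h.py <<'E'
from scipy.spatial.transform import Rotation as Ro
import pickle
def snap(name):
    s=r.read_state(); im=r.camera('wrist'); cv2.imwrite(name+'.png',im); pickle.dump((s['ee_pos'],s['eef_rot']),open(name+'.pkl','wb')); return s,im
def wback(name,uv,z):
    p,q=pickle.load(open(name+'.pkl','rb'));c=r.calibration('wrist');T=np.eye(4);T[:3,:3]=Ro.from_quat(q).as_matrix();T[:3,3]=p
    T=T@c['mount'];d=T[:3,:3]@np.linalg.inv(c['K'])@np.array([uv[0],uv[1],1.]);o=T[:3,3]
    return o+d*(z-o[2])/d[2]
def wproj(name,X):
    p,q=pickle.load(open(name+'.pkl','rb'));c=r.calibration('wrist');T=np.eye(4);T[:3,:3]=Ro.from_quat(q).as_matrix();T[:3,3]=p
    T=np.linalg.inv(T@c['mount']);x=c['K']@(T[:3,:3]@X+T[:3,3]);return x[:2]/x[2]
def side(P): print([round(float(np.linalg.norm(P[i]-P[(i+1)%4])),4) for i in range(4)], P.mean(0).round(4),
  [round(float(np.degrees(np.arctan2(*(P[(i+1)%4]-P[i])[[1,0]]))),2) for i in range(4)])
def st():
    s=r.read_state();R=Ro.from_quat(s['eef_rot']).as_matrix()
    print('t',round(s['time'],2),'pos',np.round(s['ee_pos'],4),'yyaw',round(float(np.degrees(np.arctan2(R[1,1],R[0,1]))),2),'zax',R[:,2].round(4),'F',np.round(s['ft_force'],2),'w',round(s['width'],4))
    return s
E
python3 - <<'E'
from h import *
st(); print(r.read_state()['joint_positions']); snap('pics/w1')
E
```

```text
t 1.77 pos [ 0.4556 -0.004   0.2144] yyaw -25.88 zax [-0.008   0.0089 -0.9999] F [ 0.4   0.04 -0.81] w 0.0867
[-0.67290516 -0.07007042  0.57167833  1.91667291  0.02939253  1.29106544
 -0.5623742 ]
```

View pics/w1.png

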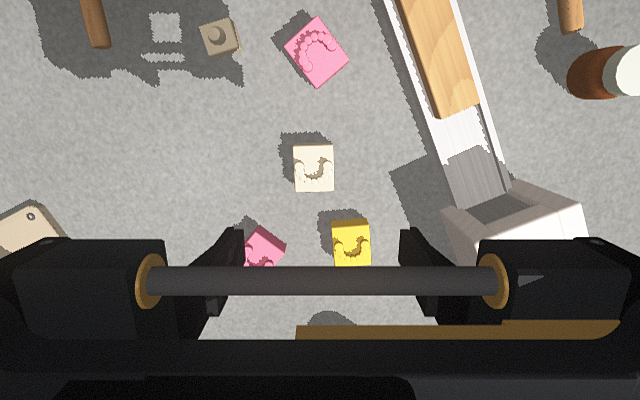

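Run:
```python
from h import *
im=cv2.imread('pics/w1.png')
crop(im,280,130,350,205,7.5,'pics/w1a.png')
crop(im,370,0,530,120,5,'pics/w1b.png')
crop(im,400,100,600,240,4,'pics/w1c.png')
```

```text
(no output)
```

View pics/w1a.png

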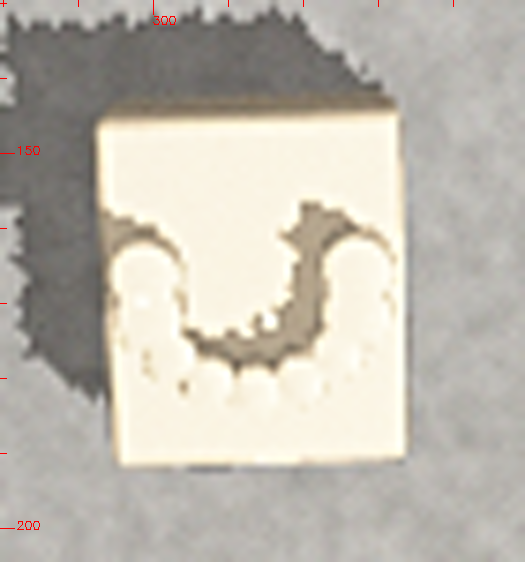

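View pics/w1b.png

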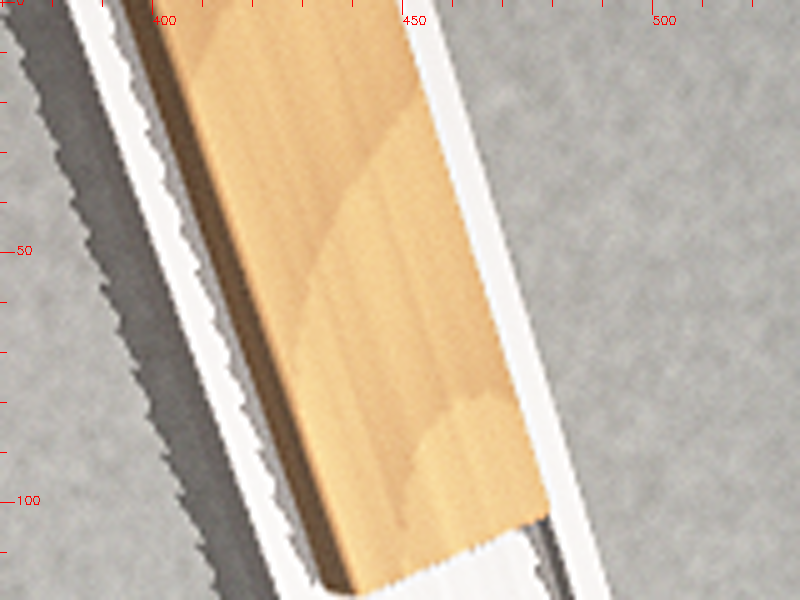

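View pics/w1c.png

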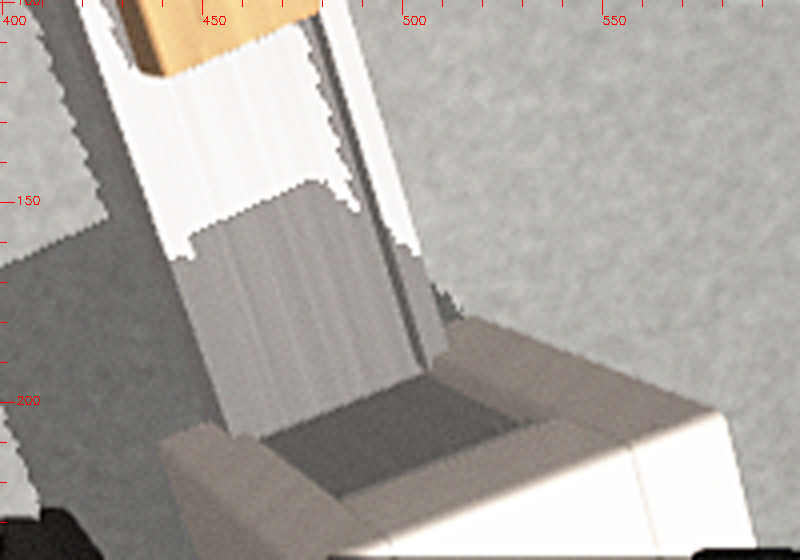

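Run:
```python
from h import *
n='pics/w1'
M=np.array([wback(n,p,.026) for p in[(332.6,144.6),(333.8,190.8),(295.5,191.2),(292.4,145.5)]]);side(M);print(M.round(4))
for nm,ps in dict(R=[(456.5,-.5),(487,99.5),(504.5,162)],L=[(383.1,-.5),(419.5,99.5),(442,164)]).items():
    print(nm,[wback(n,p,.019).round(4) for p in ps])
print('nose',[wback(n,p,.032).round(4) for p in [(440.5,118.5),(479.5,103)]])
print('front',[wback(n,p,.1).round(4) for p in [(580.7,202.5),(482,239)]])
print('mouth floor',[wback(n,p,.012).round(4) for p in [(506,192.5),(464,209)]])
# scene check of box and lane
for nm,p,z in [('boxfrontR',(0,0),0)]: pass
```

```text
[0.0533, 0.0444, 0.0528, 0.0447] [0.449  0.0051 0.026 ] [-113.79, 154.94, 66.6, -24.49]
[[ 0.48    0.0201  0.026 ]
 [ 0.4585 -0.0286  0.026 ]
 [ 0.4183 -0.0098  0.026 ]
 [ 0.4393  0.0387  0.026 ]]
R [array([0.6534, 0.0962, 0.019 ]), array([ 0.6513, -0.0095,  0.019 ]), array([ 0.6483, -0.0841,  0.019 ])]
L [array([0.5874, 0.1284, 0.019 ]), array([0.5857, 0.0223, 0.019 ]), array([ 0.5834, -0.0554,  0.019 ])]
nose [array([ 0.5953, -0.004 ,  0.032 ]), array([ 0.6374, -0.0068,  0.032 ])]
front [array([ 0.6643, -0.1173,  0.1   ]), array([ 0.5721, -0.1133,  0.1   ])]
mouth floor [array([ 0.6422, -0.1235,  0.012 ]), array([ 0.5903, -0.1218,  0.012 ])]
```

send_rows:
  commands:
    - [-0.07,0.1,-0.9,-0.03,-0.03,0.17,-1]
    - [-0.07,0.1,-0.9,-0.03,-0.03,0.17,-1]
    - [-0.07,0.1,-0.9,-0.03,-0.03,0.17,-1]
    - [0,0,-0.9,0,0,0,-1]
    - [0,0,-0.9,0,0,0,-1]

```text
time: 2.23
ee_pos: [0.4551, -0.0056, 0.0798]
eef_rot: [0.841, 0.54, 0.006, 0.003]
ft_force: [0.2, -0.4, -0.5]
width: 0.0869
```

Run:
```python
from h import *
st()
```

```text
t 2.23 pos [ 0.4551 -0.0056  0.0798] yyaw -24.58 zax [ 0.0128  0.0011 -0.9999] F [ 0.18 -0.39 -0.49] w 0.0869
```

send_rows:
  commands:
    - [-0.2,0.35,0,0,0.15,0.24,-1]
    - [0,0,0,0,0,0,-1]

```text
time: 2.4
ee_pos: [0.4447, 0.0048, 0.0753]
eef_rot: [0.835, 0.55, -0.005, -0.002]
ft_force: [0.7, 0.3, 0.8]
width: 0.0871
```

Run:
```python
from h import *
st();snap('pics/w2')
```

```text
t 2.4 pos [0.4447 0.0048 0.0753] yyaw -23.31 zax [-0.0102 -0.002  -0.9999] F [0.67 0.28 0.77] w 0.0871
```

View pics/w2.png

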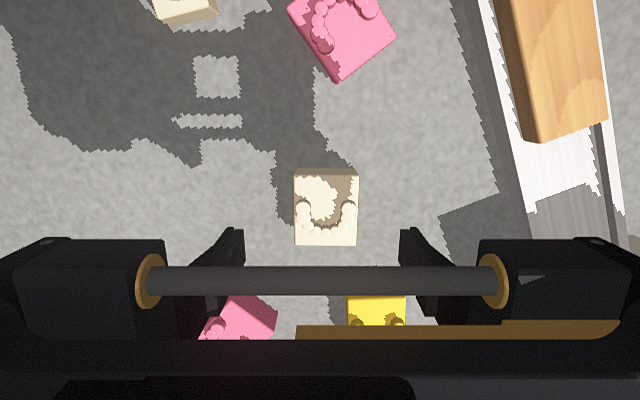

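send_rows:
  commands:
    - [0.08,0,-0.6,0,-0.05,0,-1]
    - [0.05,0,-0.5,0,-0.03,0,-1]
    - [0.0,0,-0.3,0,0,0,-1]
    - [0.0,0,0,0,0,0,-1]
    - [0.0,0,0,0,0,0,-1]

```text
time: 2.87
ee_pos: [0.454, 0.0058, 0.0392]
eef_rot: [0.835, 0.55, 0.004, 0.001]
ft_force: [0.2, 0.0, 0.6]
width: 0.0865
```

Run:
```python
from h import *
st()
```

```text
t 2.87 pos [0.454  0.0058 0.0392] yyaw -23.26 zax [ 0.0075  0.0016 -1.    ] F [0.2  0.   0.61] w 0.0865
```

send_rows:
  commands:
    - [-0.1,-0.03,-0.5,0,0.03,0,-1]
    - [-0.05,0,-0.3,0,0.03,0,-1]
    - [0.0,0,-0.1,0,0,0,-1]
    - [0.0,0,0,0,0,0,-1]
    - [0.0,0,0,0,0,0,-1]

```text
time: 3.28
ee_pos: [0.4527, 0.0057, 0.0158]
eef_rot: [0.835, 0.55, 0.004, 0.0]
ft_force: [0.5, 0.1, 0.0]
width: 0.087
```

Run:
```python
from h import *
st()
```

```text
t 3.28 pos [0.4527 0.0057 0.0158] yyaw -23.25 zax [ 0.0079  0.004  -1.    ] F [0.51 0.07 0.01] w 0.087
```

send_rows:
  commands:
    - [-0.12,-0.03,-0.2,-0.03,0.08,0,-1]
    - [0.0,0,0,0,0,0,-1]
    - [0.0,0,0,0,0,0,-1]

```text
time: 3.53
ee_pos: [0.4497, 0.0049, 0.0106]
eef_rot: [0.835, 0.55, 0.001, -0.0]
ft_force: [-0.3, 0.3, 0.1]
width: 0.0869
```

Run:
```python
from h import *
st()
```

```text
t 3.53 pos [0.4497 0.0049 0.0106] yyaw -23.25 zax [ 0.002   0.0018 -1.    ] F [-0.25  0.29  0.11] w 0.0869
```

send_rows:
  commands:
    - [0,0,-0.03,0,0,0,1]
    - [0,0,0,0,0,0,1]
    - [0,0,0,0,0,0,1]
    - [0,0,0,0,0,0,1]
    - [0,0,0,0,0,0,1]
    - [0,0,0,0,0,0,1]
  grip_force: 15

```text
time: 4.03
ee_pos: [0.4501, 0.005, 0.0101]
eef_rot: [0.835, 0.55, 0.002, -0.0]
ft_force: [-0.5, -0.2, 0.4]
width: 0.0546
```

Run:
```python
from h import *
st();snap('pics/w3')
```

```text
t 4.03 pos [0.4501 0.005  0.0101] yyaw -23.25 zax [ 0.0026  0.002  -1.    ] F [-0.45 -0.15  0.36] w 0.0546
```

View pics/w3.png

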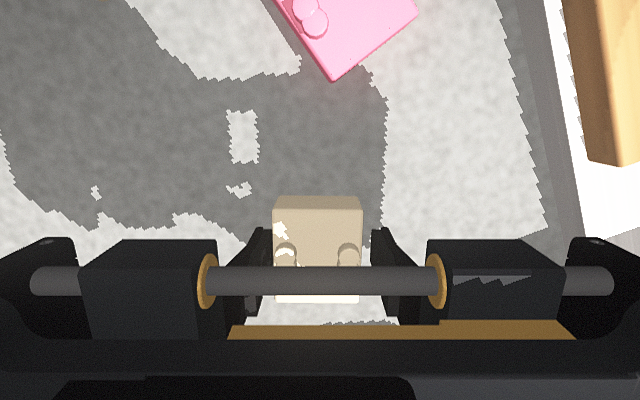

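Fingers still closing; the model (272–362, row 300) sits between them. Give more rows.

send_rows:
  commands:
    - [0,0,0,0,0,0,1]
    - [0,0,0,0,0,0,1]
    - [0,0,0,0,0,0,1]
    - [0,0,0,0,0,0,1]

```text
time: 4.42
ee_pos: [0.4498, 0.0051, 0.01]
eef_rot: [0.835, 0.55, 0.001, -0.0]
ft_force: [-0.5, 0.7, 0.1]
width: 0.0457
```

send_rows:
  commands:
    - [0,0,0.2,0,0,0,1]
    - [0,0,0.4,0,0,0,1]
    - [0,0,0.6,0,0,0,1]
    - [0,0,0.6,0,0,0,1]
    - [0,0,0,0,0,0,1]

```text
time: 4.83
ee_pos: [0.4479, 0.004, 0.0659]
eef_rot: [0.835, 0.55, -0.001, -0.0]
ft_force: [1.7, -0.1, -0.8]
width: 0.0456
```

Run:
```python
from h import *
st();snap('pics/w4')
cv2.imwrite('pics/sc4.png',r.camera('scene')[120:300,200:480])
```

```text
t 4.83 pos [0.4479 0.004  0.0659] yyaw -23.31 zax [-1.9e-03 -5.0e-04 -1.0e+00] F [ 1.75 -0.06 -0.75] w 0.0456
```

View pics/w4.png

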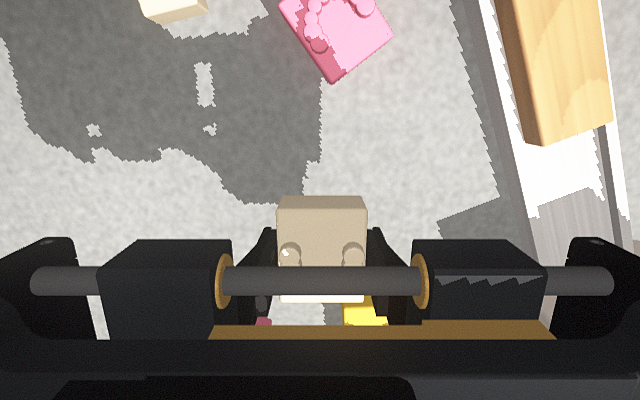

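send_rows:
  commands:
    - [0,0,0.8,0,0,0,1]
    - [0.5,-0.1,0.6,0,0,0.6,1]
    - [0.7,-0.25,0.1,0,0,0.6,1]
    - [0.8,-0.25,0,0,0,0.7,1]
    - [0.8,-0.25,0,0,0,0.7,1]
    - [0.8,-0.25,0,0,0,0.7,1]
    - [0.8,-0.25,0,0,0,0.6,1]
    - [0.7,-0.25,0,0,0,0.5,1]
    - [0.4,-0.2,0,0,0,0,1]
    - [0,0,0,0,0,0,1]

```text
time: 5.77
ee_pos: [0.6116, -0.0508, 0.0964]
eef_rot: [0.706, 0.708, -0.01, -0.005]
ft_force: [-1.1, 0.2, -2.1]
width: 0.046
```

Run:
```python
from h import *
st()
```

```text
t 5.77 pos [ 0.6116 -0.0508  0.0964] yyaw 0.21 zax [-0.0206 -0.0068 -0.9998] F [-1.14  0.25 -2.09] w 0.046
```

send_rows:
  commands:
    - [0.18,0,0,0.08,-0.22,-0.3,1]
    - [0,0,0,0,0,0,1]
    - [0,0,0,0,0,0,1]

```text
time: 6.02
ee_pos: [0.6149, -0.0508, 0.0925]
eef_rot: [0.716, 0.698, -0.002, -0.002]
ft_force: [-0.5, 0.5, -0.8]
width: 0.0459
```

Run:
```python
from h import *
st();snap('pics/w5')
crop(r.camera('scene'),270,170,430,290,5,'pics/s5.png')
crop(r.camera('top'),270,140,400,240,6,'pics/t5.png')
```

```text
t 6.02 pos [ 0.6149 -0.0508  0.0925] yyaw -1.53 zax [-5.4e-03  5.0e-04 -1.0e+00] F [-0.49  0.52 -0.8 ] w 0.0459
```

View pics/w5.png

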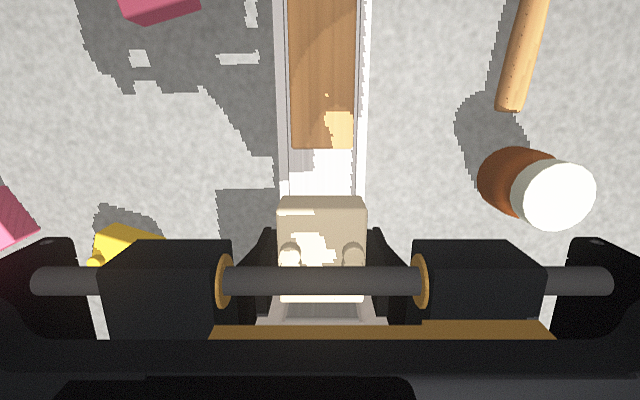

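View pics/s5.png

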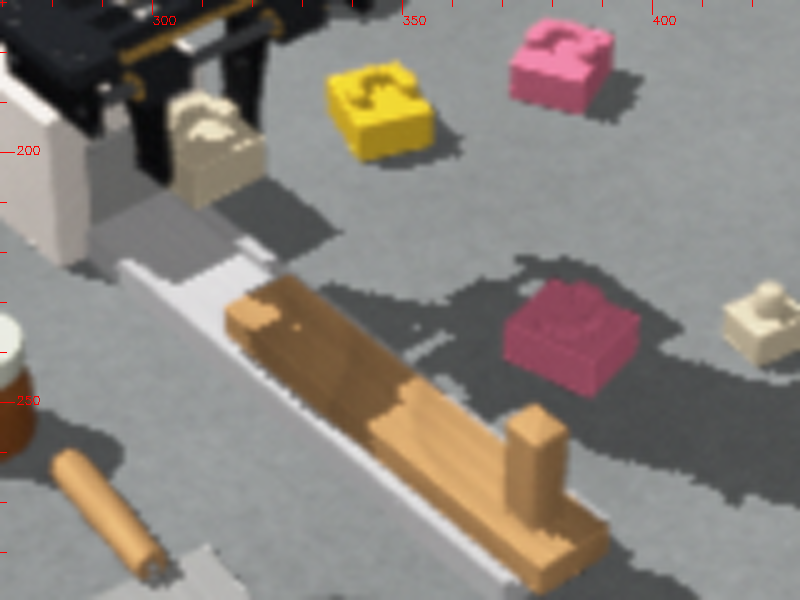

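Run:
```python
from h import *
crop(cv2.imread('pics/w5.png'),260,100,390,220,6,'pics/w5a.png')
```

```text
(no output)
```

View pics/w5a.png

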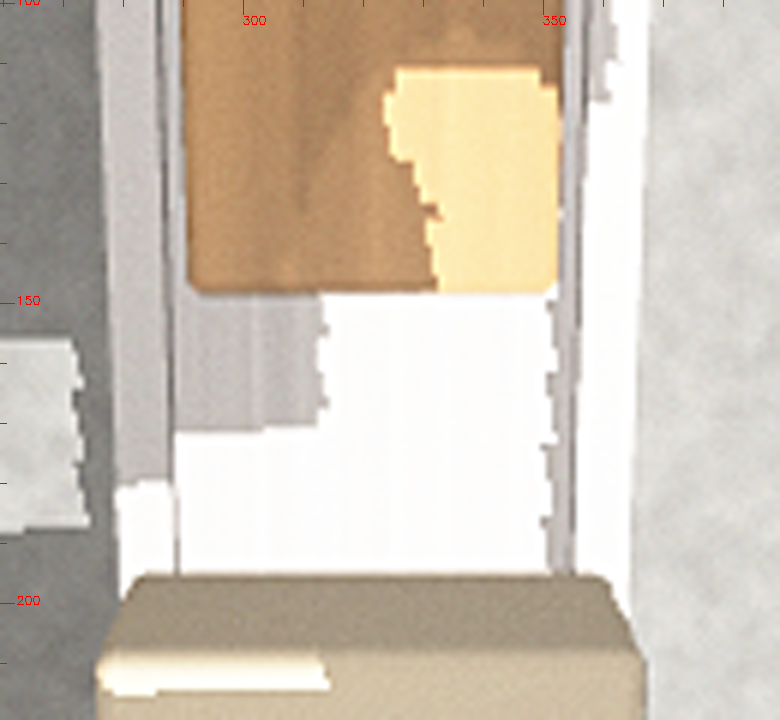

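Run:
```python
from h import *
n='pics/w5'
for v,a,b in[(149.5,277.5,366.5),(192.8,279.3,364.8)]:
    A,B=wback(n,(a,v),.019),wback(n,(b,v),.019);print('rail',A,B,'mid',(A+B)/2,0.6157+0.0235*((A+B)[1]/2+0.121))
for z,a,b,v in[(.0825,283.3,359.7,195.3),(.1085,275.8,367,208.7)]:
    A,B=wback(n,(a,v),z),wback(n,(b,v),z);print('model',A,B,(A+B)/2)
print('nose',wback(n,(292,148.2),.032),wback(n,(352,148.2),.032))
```

```text
rail [ 0.58343914 -0.0077301   0.019     ] [ 0.65024095 -0.00943532  0.019     ] mid [ 0.61684005 -0.00858271  0.019     ] 0.6183418063396608
rail [ 0.5826382  -0.04156661  0.019     ] [ 0.64938587 -0.04322788  0.019     ] mid [ 0.61601204 -0.04239725  0.019     ] 0.6175471647115989
model [ 0.59443231 -0.02510755  0.0825    ] [ 0.63815435 -0.02619406  0.0825    ] [ 0.61629333 -0.0256508   0.0825    ]
model [ 0.59392066 -0.02428987  0.1085    ] [ 0.63882098 -0.02539628  0.1085    ] [ 0.61637082 -0.02484308  0.1085    ]
nose [ 0.5957038  -0.00524697  0.032     ] [ 0.6382126  -0.00633286  0.032     ]
```

send_rows:
  commands:
    - [0.04,0,-0.6,0,0,0.02,1]
    - [0,0,-0.6,0,0,0,1]
    - [0,0,-0.45,0,0,0,1]
    - [0,0,0,0,0,0,1]
    - [0,0,0,0,0,0,1]

```text
time: 6.58
ee_pos: [0.6168, -0.0487, 0.0446]
eef_rot: [0.715, 0.699, 0.001, -0.001]
ft_force: [0.9, -0.4, -1.7]
width: 0.0456
```

Run:
```python
from h import *
st()
```

```text
t 6.58 pos [ 0.6168 -0.0487  0.0446] yyaw -1.25 zax [-4.0e-04  2.7e-03 -1.0e+00] F [ 0.88 -0.4  -1.71] w 0.0456
```

send_rows:
  commands:
    - [-0.02,-0.03,-0.25,0,0,0,1]
    - [0,0,-0.05,0,0,0,1]
    - [0,0,0,0,0,0,1]

```text
time: 6.83
ee_pos: [0.6168, -0.0494, 0.0365]
eef_rot: [0.715, 0.7, 0.002, -0.001]
ft_force: [-0.5, -0.3, -2.1]
width: 0.046
```

Run:
```python
from h import *
st();s,im=snap('pics/w6')
crop(im,260,100,390,310,3.8,'pics/w6a.png')
crop(r.camera('scene'),270,170,430,290,5,'pics/s6.png')
```

```text
t 6.83 pos [ 0.6168 -0.0494  0.0365] yyaw -1.22 zax [ 0.0015  0.0031 -1.    ] F [-0.48 -0.26 -2.09] w 0.046
```

View pics/w6a.png

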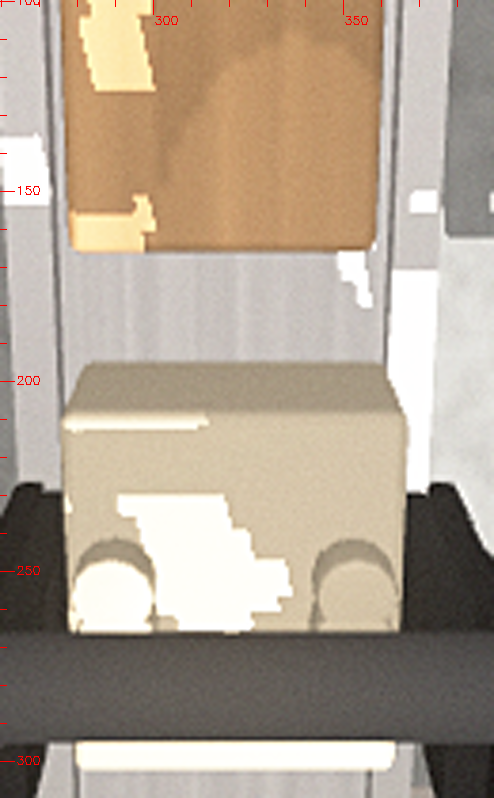

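View pics/s6.png

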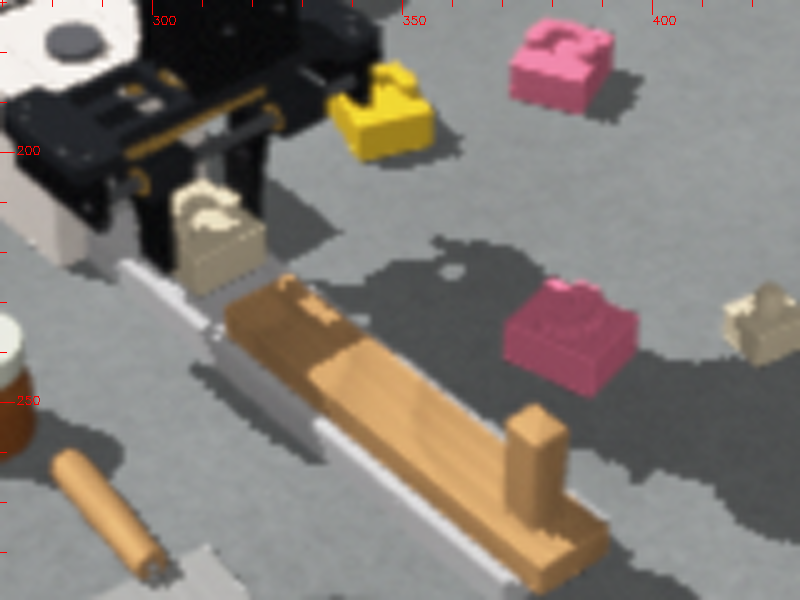

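send_rows:
  commands:
    - [-0.06,-0.03,-0.1,0,0,0,1]
    - [0,0,0,0,0,0,1]
    - [0,0,0,0,0,0,1]

```text
time: 7.18
ee_pos: [0.6155, -0.0505, 0.0344]
eef_rot: [0.715, 0.699, 0.002, -0.0]
ft_force: [-0.6, -0.3, -1.4]
width: 0.046
```

Run:
```python
from h import *
st();s,im=snap('pics/w7')
crop(im,260,100,390,310,3.8,'pics/w7a.png')
```

```text
t 7.18 pos [ 0.6155 -0.0505  0.0344] yyaw -1.24 zax [ 0.0031  0.0032 -1.    ] F [-0.6  -0.25 -1.36] w 0.046
```

View pics/w7a.png

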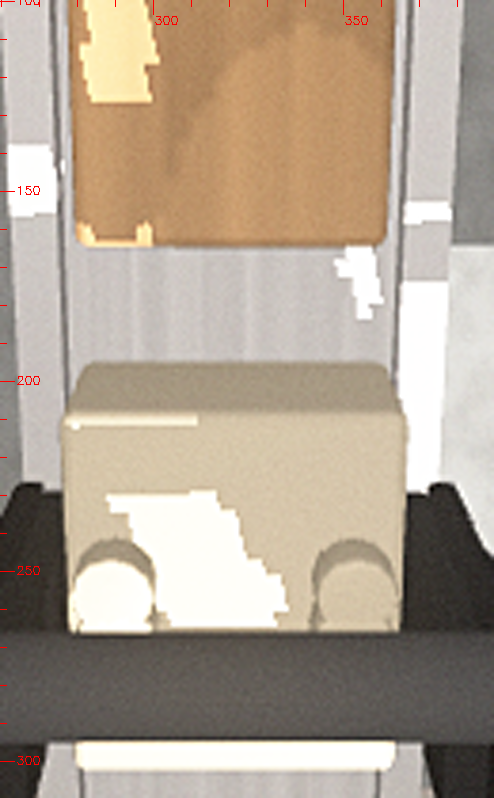

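send_rows:
  commands:
    - [0,0,-0.22,-0.02,0.03,0,1]
    - [0,0,-0.1,0,0,0,1]
    - [0,0,0,0,0,0,1]

```text
time: 7.48
ee_pos: [0.6156, -0.0506, 0.0241]
eef_rot: [0.715, 0.699, 0.001, -0.0]
ft_force: [-1.0, 0.2, -1.8]
width: 0.0461
```

Run:
```python
from h import *
st()
```

```text
t 7.48 pos [ 0.6156 -0.0506  0.0241] yyaw -1.24 zax [ 6.0e-04  1.3e-03 -1.0e+00] F [-0.97  0.18 -1.79] w 0.0461
```

send_rows:
  commands:
    - [0,0,-0.06,0,0,0,1]
    - [0,0,0,0,0,0,1]
    - [0,0,-0.02,0,0,0,1]
    - [0,0,0,0,0,0,1]

```text
time: 7.82
ee_pos: [0.6158, -0.0506, 0.0222]
eef_rot: [0.715, 0.699, 0.001, -0.0]
ft_force: [0.2, -0.5, -2.1]
width: 0.046
```

Run:
```python
from h import *
st();s,im=snap('pics/w8')
crop(im,260,100,390,310,3.8,'pics/w8a.png')
```

```text
t 7.82 pos [ 0.6158 -0.0506  0.0222] yyaw -1.24 zax [ 4.0e-04  1.6e-03 -1.0e+00] F [ 0.2 -0.5 -2.1] w 0.046
```

View pics/w8a.png

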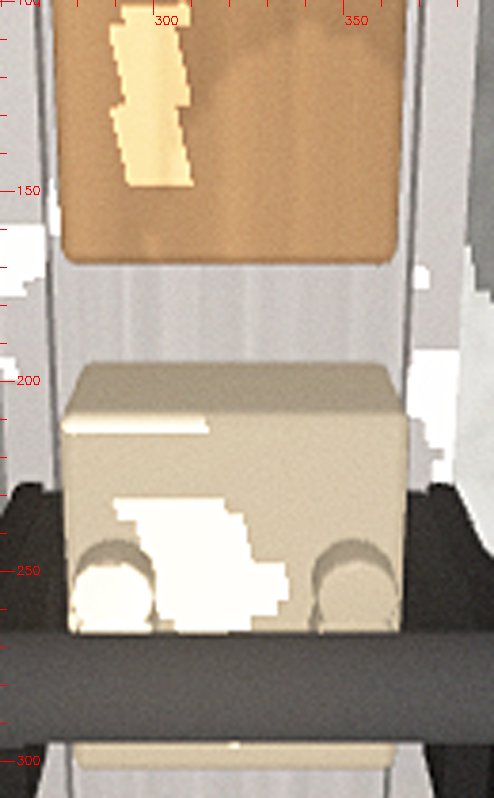

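send_rows:
  commands:
    - [0,0,-0.04,0,0,0,1]
    - [0,0,0,0,0,0,1]
    - [0,0,0,0,0,0,1]

```text
time: 8.12
ee_pos: [0.6161, -0.0506, 0.0224]
eef_rot: [0.715, 0.699, 0.001, -0.0]
ft_force: [-0.4, -0.7, -1.7]
width: 0.0458
```

send_rows:
  commands:
    - [-0.01,0,-0.08,0,0,0,1]
    - [0,0,0,0,0,0,1]
    - [0,0,0,0,0,0,1]

```text
time: 8.37
ee_pos: [0.6165, -0.0507, 0.0212]
eef_rot: [0.715, 0.699, 0.002, -0.0]
ft_force: [-0.2, -0.1, -2.0]
width: 0.0457
```

send_rows:
  commands:
    - [0,0,0,0,0,0,-0.45]
    - [0,0,0,0,0,0,-0.45]
    - [0,0,0,0,0,0,-0.45]
    - [0,0,0,0,0,0,-0.45]

```text
time: 8.7
ee_pos: [0.6167, -0.0507, 0.0207]
eef_rot: [0.715, 0.699, 0.002, 0.0]
ft_force: [-0.2, 0.2, -0.1]
width: 0.0607
```

Run:
```python
from h import *
st();s,im=snap('pics/w9')
crop(im,260,100,390,310,3.8,'pics/w9a.png')
```

```text
t 8.7 pos [ 0.6167 -0.0507  0.0207] yyaw -1.24 zax [ 0.0029  0.0023 -1.    ] F [-0.21  0.21 -0.14] w 0.0607
```

View pics/w9a.png

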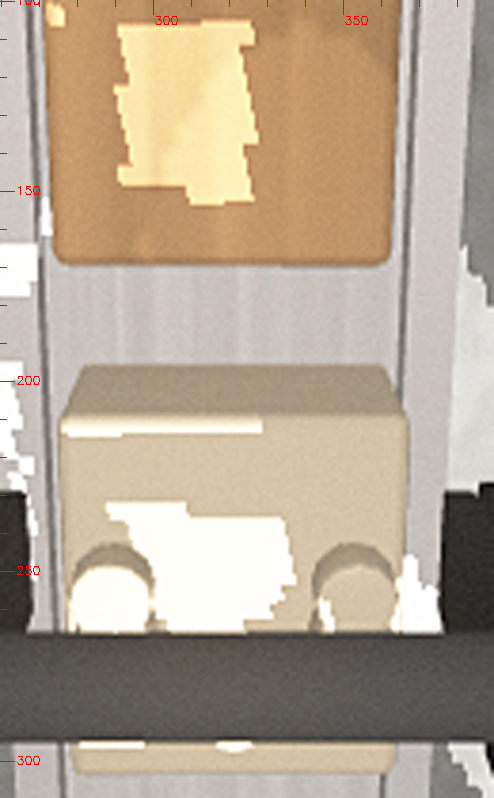

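send_rows:
  commands:
    - [0,0,0.5,0,0,0,-0.45]
    - [0,0,0.8,0,0,0,-0.45]
    - [0,0,0.9,0,0,0,-0.45]
    - [0,0,0.9,0,0,0,-0.45]
    - [0,0.3,0.5,0,0,0,-0.45]
    - [0,0.7,0,0,0,0,-0.45]
    - [0.02,0.9,0,0,0,0,-0.45]
    - [0.02,0.9,0,0,0,0,-0.45]
    - [0.02,0.9,0,0,0,0,-0.45]
    - [0.02,0.9,0,0,0,0,-0.45]

```text
time: 9.58
ee_pos: [0.6175, 0.0824, 0.1349]
eef_rot: [0.72, 0.694, 0.001, 0.002]
ft_force: [0.3, -0.1, -0.4]
width: 0.0632
```

send_rows:
  commands:
    - [0.02,0.9,0,0,0,0,-0.45]
    - [0.02,0.9,0,0,0,0,-0.45]
    - [0.02,0.6,0,0,0,0,-0.45]
    - [0,0,0,0,0,0,-0.45]

```text
time: 9.92
ee_pos: [0.618, 0.1659, 0.1347]
eef_rot: [0.717, 0.697, 0.002, 0.0]
ft_force: [-0.7, 1.1, 1.1]
width: 0.0629
```

Run:
```python
from h import *
st();s,im=snap('pics/w10')
cv2.imwrite('pics/top10.png',r.camera('top'))
```

```text
t 9.92 pos [0.618  0.1659 0.1347] yyaw -1.64 zax [ 0.0039  0.0025 -1.    ] F [-0.71  1.1   1.05] w 0.0629
```

View pics/w10.png

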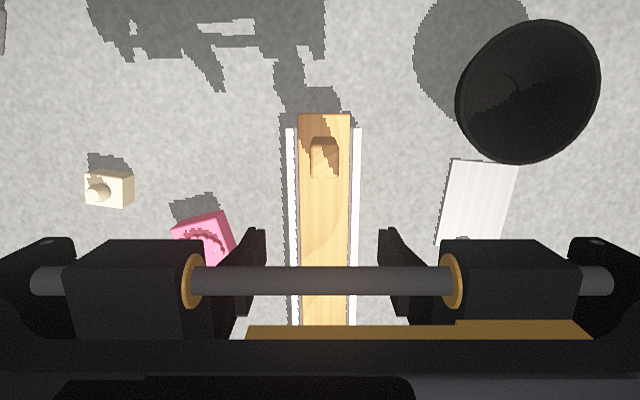

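View pics/top10.png

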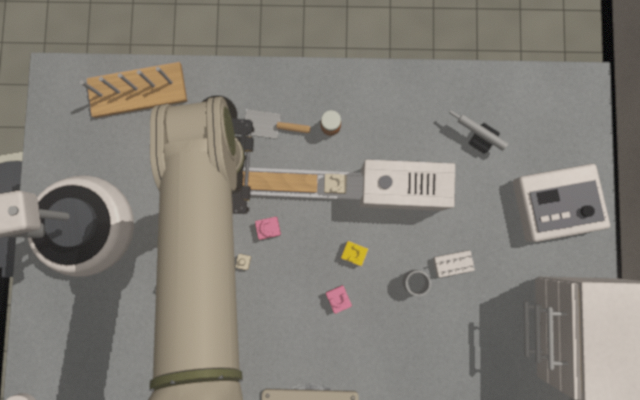

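Run:
```python
from h import *
crop(cv2.imread('pics/w10.png'),280,100,370,200,6,'pics/w10a.png')
crop(cv2.imread('pics/top10.png'),300,160,380,210,9,'pics/t10a.png')
```

```text
(no output)
```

View pics/w10a.png

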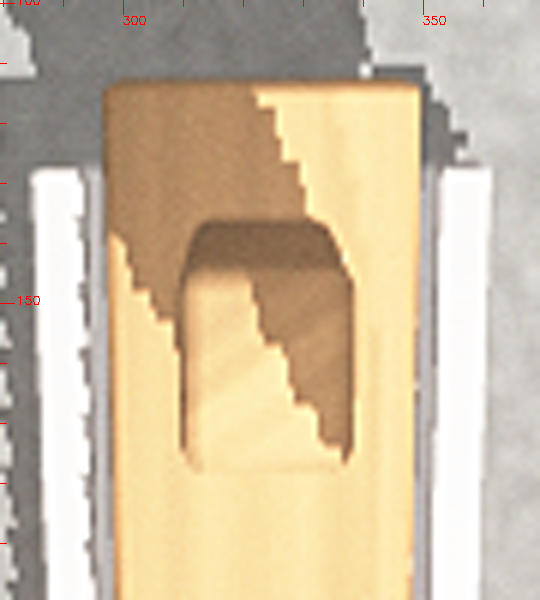

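View pics/t10a.png

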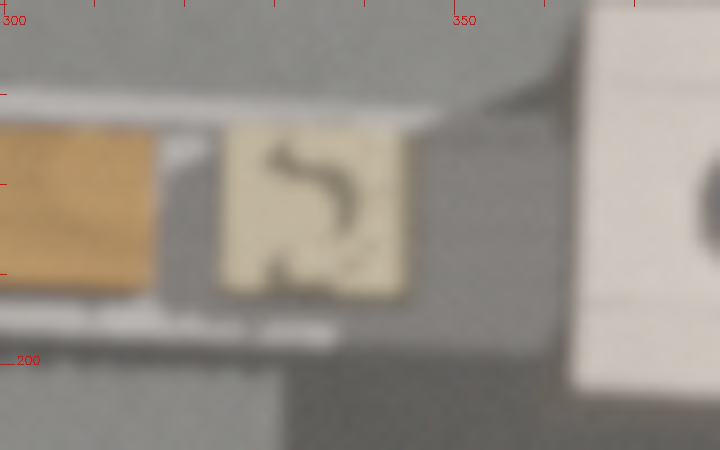

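Run:
```python
from h import *
n='pics/w10'
P=np.array([wback(n,p,.087) for p in[(310,144.5),(338.5,144.5),(338.5,177.8),(310,177.8)]]);side(P)
print([wback(n,p,.032) for p in[(297,113),(349,113)]])
M=np.array([back('top',p,.038) for p in[(323.7,173.5),(345,174),(344.2,192.5),(324,192)]]);side(M)
print([wback(n,p,.019) for p in[(285.5,152),(361,152)]])
```

```text
[0.019, 0.0228, 0.0196, 0.0228] [0.622  0.2037 0.087 ] [-1.64, -90.74, 178.33, 87.81]
[array([0.60125963, 0.23442547, 0.032     ]), array([0.6437613 , 0.23322571, 0.032     ])]
[0.052, 0.0455, 0.0491, 0.0455] [ 0.617  -0.0495  0.038 ] [-90.16, 178.53, 89.79, 2.14]
[array([0.58848317, 0.20088469, 0.019     ]), array([0.6554444 , 0.19895611, 0.019     ])]
```

send_rows:
  commands:
    - [0.1,0.7,0,0,0.04,0.05,-0.45]
    - [0.05,0.5,0,0,0.03,0,-0.45]
    - [0,0,0,0,0,0,-0.45]

```text
time: 10.27
ee_pos: [0.6239, 0.1927, 0.1353]
eef_rot: [0.719, 0.695, -0.001, 0.0]
ft_force: [-0.6, 0.5, 0.3]
width: 0.0628
```

Run:
```python
from h import *
st()
```

```text
t 10.27 pos [0.6239 0.1927 0.1353] yyaw -1.99 zax [-0.0017 -0.0019 -1.    ] F [-0.58  0.49  0.34] w 0.0628
```

send_rows:
  commands:
    - [-0.06,0.38,-0.4,0,0,0.1,-0.45]
    - [0,0.1,-0.8,0,0,0,-0.45]
    - [0,0,-0.8,0,0,0,-0.45]
    - [0,0,-0.6,0,0,0,-0.45]
    - [0,0,0,0,0,0,-0.45]

```text
time: 10.68
ee_pos: [0.6225, 0.2039, 0.053]
eef_rot: [0.717, 0.697, -0.001, 0.002]
ft_force: [-0.4, 0.3, -0.4]
width: 0.063
```

Run:
```python
from h import *
st()
```

```text
t 10.68 pos [0.6225 0.2039 0.053 ] yyaw -1.66 zax [ 0.0013 -0.0029 -1.    ] F [-0.43  0.28 -0.44] w 0.063
```

send_rows:
  commands:
    - [0,0,-0.25,0,0,0.04,-0.45]
    - [0,0,0,0,0,0,1]
    - [0,0,0,0,0,0,1]
    - [0,0,0,0,0,0,1]
    - [0,0,0,0,0,0,1]
    - [0,0,0,0,0,0,1]
    - [0,0,0,0,0,0,1]
    - [0,0,0,0,0,0,1]
    - [0,0,0,0,0,0,1]
  grip_force: 25

```text
time: 11.43
ee_pos: [0.6244, 0.2025, 0.0486]
eef_rot: [0.717, 0.697, 0.001, 0.003]
ft_force: [0.3, 0.7, -0.5]
width: 0.0197
```

Run:
```python
from h import *
st()
```

```text
t 11.43 pos [0.6244 0.2025 0.0486] yyaw -1.55 zax [ 0.0055 -0.0019 -1.    ] F [ 0.28  0.69 -0.47] w 0.0197
```

send_rows:
  commands:
    - [-0.06,-0.1,-0.02,0,0,0,1]
    - [-0.03,-0.1,0,0,0,0,1]
    - [0,-0.1,0,0,0,0,1]
    - [0,-0.1,0,0,0,0,1]

```text
time: 11.77
ee_pos: [0.6218, 0.1915, 0.0486]
eef_rot: [0.716, 0.698, 0.003, 0.002]
ft_force: [0.2, 0.8, -0.4]
width: 0.0199
```

Run:
```python
from h import *
st()
```

```text
t 11.77 pos [0.6218 0.1915 0.0486] yyaw -1.43 zax [ 7.1e-03 -1.0e-04 -1.0e+00] F [ 0.21  0.83 -0.45] w 0.0199
```

send_rows:
  commands:
    - [-0.01,-0.1,0,0,0.02,0,1]
    - [-0.01,-0.1,0,0,0.02,0,1]
    - [-0.003,-0.1,0,0,0.02,0,1]
    - [-0.003,-0.1,0,0,0,0,1]
    - [-0.003,-0.1,0,0,0,0,1]
    - [-0.003,-0.1,0,0,0,0,1]

```text
time: 12.27
ee_pos: [0.6205, 0.1722, 0.0486]
eef_rot: [0.716, 0.698, 0.001, -0.0]
ft_force: [-0.0, 2.3, 0.6]
width: 0.0197
```

Run:
```python
from h import *
st(); crop(r.camera('top'),300,160,380,210,9,'pics/t11.png')
```

```text
t 12.27 pos [0.6205 0.1722 0.0486] yyaw -1.42 zax [ 0.001   0.0012 -1.    ] F [-0.04  2.31  0.57] w 0.0197
```

View pics/t11.png

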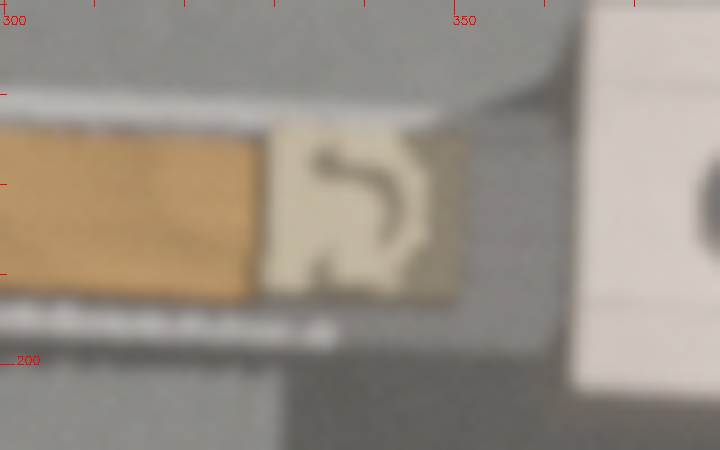

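send_rows:
  commands:
    - [-0.003,-0.1,0,0,0,0,1]
    - [-0.003,-0.1,0,0,0,0,1]
    - [-0.003,-0.1,0,0,0,0,1]
    - [-0.003,-0.1,0,0,0,0,1]
    - [-0.003,-0.1,0,0,0,0,1]
    - [-0.003,-0.1,0,0,0,0,1]
    - [-0.003,-0.1,0,0,0,0,1]

```text
time: 12.9
ee_pos: [0.6198, 0.1491, 0.0486]
eef_rot: [0.716, 0.698, 0.001, -0.0]
ft_force: [0.5, 1.8, 0.3]
width: 0.0196
```

send_rows:
  commands:
    - [-0.003,-0.08,0,0,0,0,1]
    - [-0.003,-0.08,0,0,0,0,1]
    - [-0.003,-0.08,0,0,0,0,1]

```text
time: 13.15
ee_pos: [0.6195, 0.1409, 0.0486]
eef_rot: [0.716, 0.698, 0.001, -0.0]
ft_force: [0.2, 3.8, 0.5]
width: 0.0199
```

send_rows:
  commands:
    - [-0.003,-0.08,0,0,0,0,1]
    - [-0.003,-0.08,0,0,0,0,1]
    - [-0.003,-0.08,0,0,0,0,1]

```text
time: 13.4
ee_pos: [0.6192, 0.134, 0.0488]
eef_rot: [0.716, 0.699, 0.001, -0.0]
ft_force: [-0.2, 4.3, 1.0]
width: 0.0198
```

Run:
```python
from h import *
st(); crop(r.camera('top'),300,160,380,210,9,'pics/t12.png')
```

```text
t 13.4 pos [0.6192 0.134  0.0488] yyaw -1.38 zax [ 0.0012  0.0024 -1.    ] F [-0.18  4.31  1.04] w 0.0198
```

View pics/t12.png

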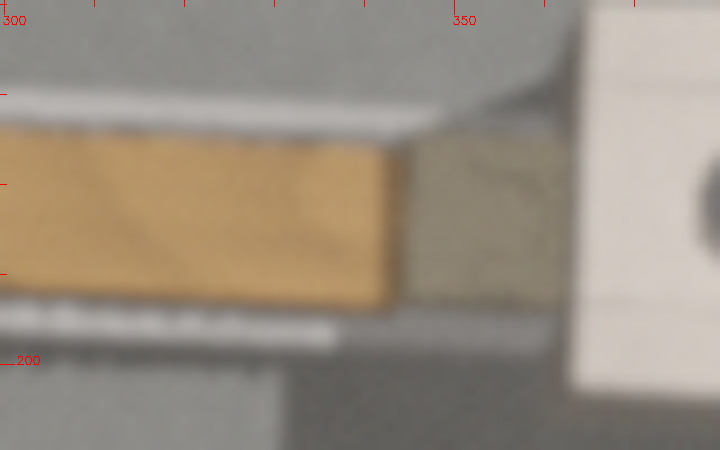

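send_rows:
  commands:
    - [-0.003,-0.09,0,0,0,0,1]
    - [-0.003,-0.09,0,0,0,0,1]
    - [-0.003,-0.09,0,0,0,0,1]
    - [-0.003,-0.09,0,0,0,0,1]
    - [-0.003,-0.09,0,0,0,0,1]

```text
time: 13.87
ee_pos: [0.6187, 0.1214, 0.049]
eef_rot: [0.715, 0.699, 0.002, -0.001]
ft_force: [-0.4, 5.3, 1.5]
width: 0.0202
```

send_rows:
  commands:
    - [-0.003,-0.09,0,0,0,0,1]
    - [-0.003,-0.09,0,0,0,0,1]
    - [-0.003,-0.09,0,0,0,0,1]
    - [-0.003,-0.09,0,0,0,0,1]
    - [-0.003,-0.09,0,0,0,0,1]

```text
time: 14.28
ee_pos: [0.6182, 0.1096, 0.0495]
eef_rot: [0.714, 0.7, 0.003, -0.002]
ft_force: [1.0, 5.9, 1.2]
width: 0.0199
```

send_rows:
  commands:
    - [-0.003,-0.09,0,0,0,0,1]
    - [-0.003,-0.09,0,0,0,0,1]
    - [-0.003,-0.09,0,0,0,0,1]
    - [-0.003,-0.09,0,0,0,0,1]
    - [-0.003,-0.09,0,0,0,0,1]

```text
time: 14.7
ee_pos: [0.6176, 0.0986, 0.0501]
eef_rot: [0.713, 0.701, 0.005, -0.004]
ft_force: [-0.3, 6.5, 2.0]
width: 0.0199
```

send_rows:
  commands:
    - [-0.003,-0.09,0,0,0,0,1]
    - [-0.003,-0.09,0,0,0,0,1]
    - [-0.003,-0.09,0,0,0,0,1]
    - [-0.003,-0.09,0,0,0,0,1]
    - [-0.003,-0.09,0,0,0,0,1]

```text
time: 15.12
ee_pos: [0.6169, 0.0887, 0.0508]
eef_rot: [0.712, 0.702, 0.007, -0.006]
ft_force: [-0.1, 5.8, 1.1]
width: 0.0199
```

send_rows:
  commands:
    - [-0.003,-0.09,0,0,0,0,1]
    - [-0.003,-0.09,0,0,0,0,1]
    - [-0.003,-0.09,0,0,0,0,1]
    - [-0.003,-0.09,0,0,0,0,1]
    - [-0.003,-0.09,0,0,0,0,1]

```text
time: 15.53
ee_pos: [0.6161, 0.0779, 0.0514]
eef_rot: [0.711, 0.703, 0.008, -0.007]
ft_force: [0.3, 5.8, 1.2]
width: 0.0197
```

Run:
```python
from h import *
st(); crop(r.camera('scene'),270,170,430,290,5,'pics/s13.png')
snap('pics/w13')
```

```text
t 15.53 pos [0.6161 0.0779 0.0514] yyaw -0.63 zax [ 0.0016  0.0216 -0.9998] F [0.32 5.84 1.2 ] w 0.0197
```

View pics/s13.png

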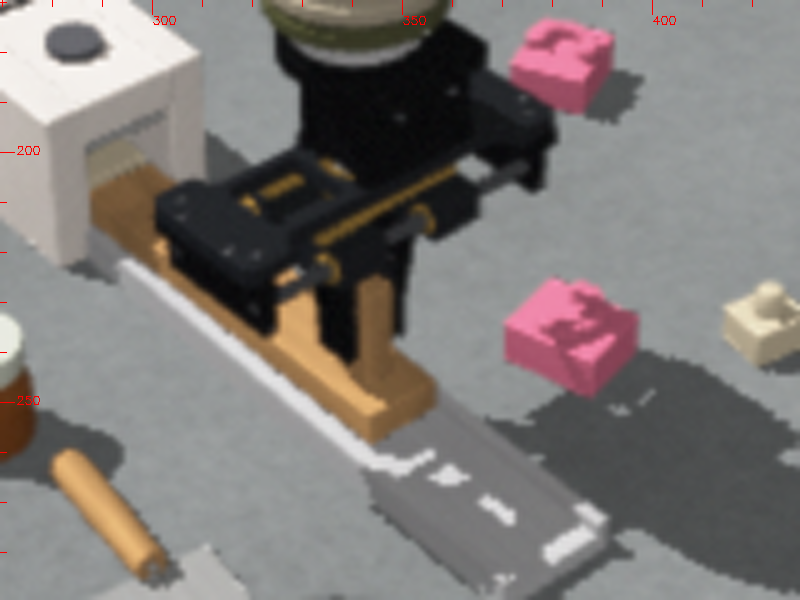

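View pics/w13.png

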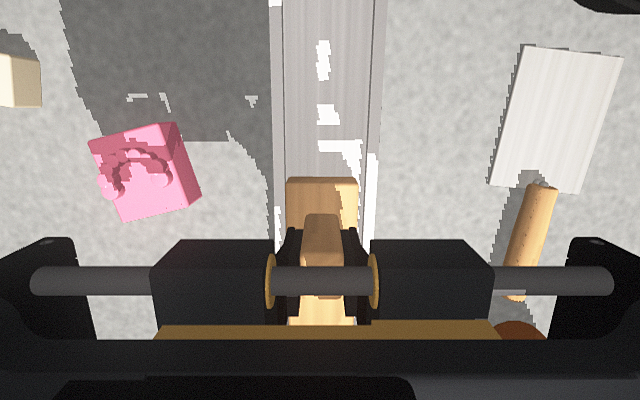

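send_rows:
  commands:
    - [-0.003,-0.05,-0.03,-0.08,0,-0.05,1]
    - [-0.003,-0.05,-0.03,-0.08,0,-0.05,1]
    - [-0.003,-0.05,-0.03,-0.08,0,-0.05,1]
    - [-0.003,-0.05,-0.02,-0.05,0,-0.03,1]

```text
time: 15.97
ee_pos: [0.6162, 0.072, 0.0484]
eef_rot: [0.717, 0.697, -0.001, 0.003]
ft_force: [-3.9, 10.9, 12.2]
width: 0.0199
```

Run:
```python
from h import *
st()
```

```text
t 15.97 pos [0.6162 0.072  0.0484] yyaw -1.59 zax [ 0.0029 -0.0046 -1.    ] F [-3.91 10.92 12.22] w 0.0199
```

send_rows:
  commands:
    - [-0.015,-0.03,0.03,0.05,0,0.04,1]
    - [-0.003,-0.03,0,0,0,0,1]

```text
time: 16.13
ee_pos: [0.6154, 0.0707, 0.0491]
eef_rot: [0.715, 0.699, 0.001, 0.001]
ft_force: [0.4, 4.1, -1.2]
width: 0.0195
```

Run:
```python
from h import *
st()
```

```text
t 16.13 pos [0.6154 0.0707 0.0491] yyaw -1.35 zax [ 2.5e-03 -7.0e-04 -1.0e+00] F [ 0.41  4.07 -1.19] w 0.0195
```

send_rows:
  commands:
    - [0.01,-0.08,0,-0.01,0,-0.01,1]
    - [0.01,-0.08,0,-0.01,0,-0.01,1]
    - [0.01,-0.08,0,-0.01,0,-0.01,1]
    - [0.01,-0.08,0,-0.01,0,-0.01,1]
    - [0.01,-0.08,0,-0.01,0,-0.01,1]

```text
time: 16.55
ee_pos: [0.6164, 0.058, 0.0484]
eef_rot: [0.717, 0.697, -0.001, 0.002]
ft_force: [-0.3, 4.7, 0.3]
width: 0.0195
```

Run:
```python
from h import *
st()
```

```text
t 16.55 pos [0.6164 0.058  0.0484] yyaw -1.66 zax [ 0.001  -0.0053 -1.    ] F [-0.26  4.65  0.33] w 0.0195
```

send_rows:
  commands:
    - [0.0,-0.08,0.01,0.02,0,0.01,1]
    - [0.0,-0.08,0,0,0,0,1]
    - [0,-0.08,0,0,0,0,1]
    - [0,-0.08,0,-0.005,0,-0.005,1]

```text
time: 16.88
ee_pos: [0.6162, 0.0464, 0.0485]
eef_rot: [0.718, 0.697, -0.001, 0.002]
ft_force: [0.0, 3.7, -0.8]
width: 0.0196
```

Run:
```python
from h import *
st()
```

```text
t 16.88 pos [0.6162 0.0464 0.0485] yyaw -1.7 zax [ 4.0e-04 -4.6e-03 -1.0e+00] F [ 0.04  3.67 -0.79] w 0.0196
```

send_rows:
  commands:
    - [0,-0.06,0,0.01,0,0.01,1]
    - [0,-0.06,0,0,0,0,1]
    - [0,-0.06,0,0,0,0,1]

```text
time: 17.13
ee_pos: [0.616, 0.0399, 0.0485]
eef_rot: [0.717, 0.697, -0.001, 0.002]
ft_force: [-0.2, 4.2, -1.5]
width: 0.0198
```

send_rows:
  commands:
    - [0,-0.06,0,0,0,0,1]
    - [0,-0.06,0,0,0,0,1]
    - [0,-0.06,0,0,0,0,1]

```text
time: 17.38
ee_pos: [0.616, 0.0339, 0.0485]
eef_rot: [0.717, 0.697, -0.001, 0.001]
ft_force: [-0.5, 8.0, 0.5]
width: 0.0198
```

send_rows:
  commands:
    - [0,-0.06,0,0,0,0,1]
    - [0,-0.06,0,0,0,0,1]
    - [0,-0.06,0,0,0,0,1]

```text
time: 17.63
ee_pos: [0.6159, 0.0319, 0.0485]
eef_rot: [0.717, 0.698, 0.0, -0.0]
ft_force: [-1.3, 8.4, 1.3]
width: 0.0199
```

send_rows:
  commands:
    - [0,-0.06,0,0,0,0,1]
    - [0,-0.06,0,0,0,0,1]

```text
time: 17.8
ee_pos: [0.6159, 0.0313, 0.0488]
eef_rot: [0.716, 0.698, 0.001, -0.002]
ft_force: [-1.3, 9.2, 2.4]
width: 0.0196
```

send_rows:
  commands:
    - [0,-0.06,0,0,0,0,1]
    - [0,-0.06,0,0,0,0,1]

```text
time: 17.97
ee_pos: [0.6158, 0.031, 0.0491]
eef_rot: [0.715, 0.699, 0.002, -0.003]
ft_force: [-1.7, 8.6, 1.8]
width: 0.02
```

Run:
```python
from h import *
st()
```

```text
t 17.97 pos [0.6158 0.031  0.0491] yyaw -1.27 zax [-9.0e-04  7.6e-03 -1.0e+00] F [-1.71  8.63  1.78] w 0.02
```

send_rows:
  commands:
    - [0.01,-0.09,-0.01,-0.03,0,-0.01,1]
    - [0.01,-0.09,-0.01,-0.03,0,-0.01,1]

```text
time: 18.13
ee_pos: [0.6161, 0.0291, 0.0488]
eef_rot: [0.715, 0.699, 0.002, -0.003]
ft_force: [-2.5, 9.5, 1.9]
width: 0.0198
```

Run:
```python
from h import *
st()
```

```text
t 18.13 pos [0.6161 0.0291 0.0488] yyaw -1.24 zax [-0.0016  0.0064 -1.    ] F [-2.45  9.47  1.89] w 0.0198
```

send_rows:
  commands:
    - [-0.005,-0.09,0,-0.02,0,0,1]
    - [-0.005,-0.09,0,-0.02,0,0,1]

```text
time: 18.3
ee_pos: [0.6157, 0.0289, 0.0491]
eef_rot: [0.714, 0.701, 0.002, -0.004]
ft_force: [-1.7, 12.6, 1.4]
width: 0.0197
```

send_rows:
  commands:
    - [-0.003,-0.09,0,-0.02,0,0,1]
    - [-0.003,-0.09,0,-0.02,0,0,1]

```text
time: 18.47
ee_pos: [0.6155, 0.0288, 0.0495]
eef_rot: [0.712, 0.702, 0.003, -0.005]
ft_force: [-1.6, 11.3, 2.9]
width: 0.0196
```

Run:
```python
from h import *
st()
```

```text
t 18.47 pos [0.6155 0.0288 0.0495] yyaw -0.87 zax [-0.0027  0.0113 -0.9999] F [-1.55 11.35  2.88] w 0.0196
```

send_rows:
  commands:
    - [-0.002,-0.11,-0.01,-0.04,0,-0.03,1]
    - [-0.002,-0.11,-0.01,-0.04,0,-0.03,1]

```text
time: 18.63
ee_pos: [0.6154, 0.0288, 0.0494]
eef_rot: [0.713, 0.701, 0.003, -0.005]
ft_force: [-1.5, 13.4, 2.3]
width: 0.0198
```

Run:
```python
from h import *
st(); crop(r.camera('scene'),270,170,430,290,5,'pics/s14.png');crop(r.camera('top'),250,160,380,210,6,'pics/t14.png')
```

```text
t 18.63 pos [0.6154 0.0288 0.0494] yyaw -0.93 zax [-0.0028  0.0118 -0.9999] F [-1.48 13.41  2.35] w 0.0198
```

View pics/s14.png

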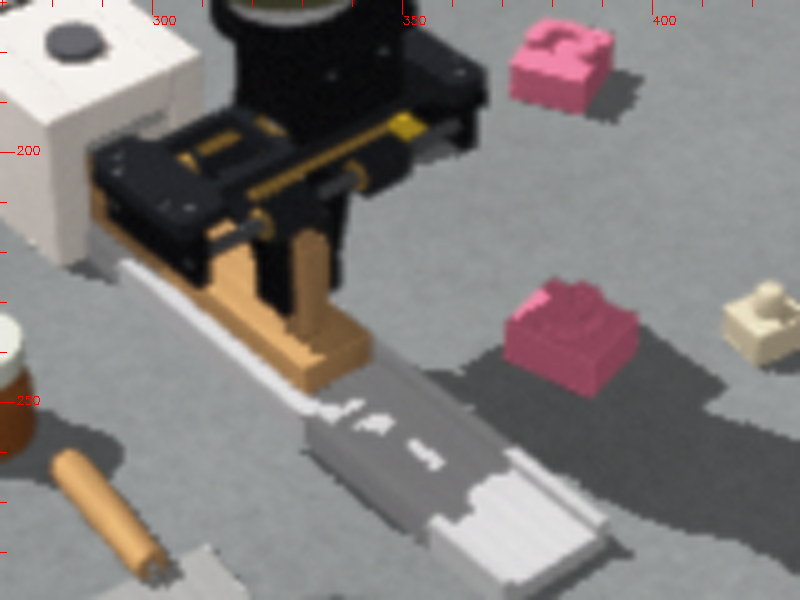

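View pics/t14.png

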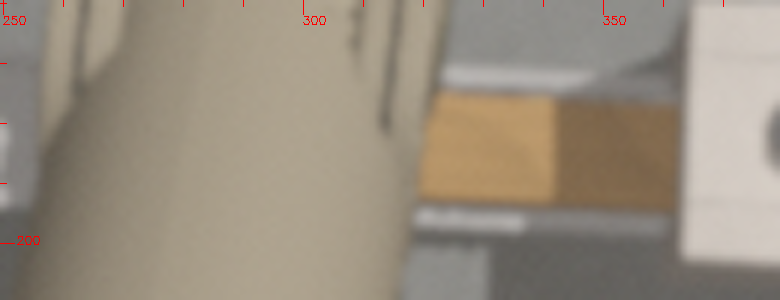

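send_rows:
  commands:
    - [0.003,0.08,0,-0.04,0,-0.02,1]
    - [0.003,0.12,-0.01,-0.04,0,-0.02,1]
    - [0.003,0.15,0,0,0,0,1]
    - [0.003,0.15,0,0,0,0,1]

```text
time: 19.07
ee_pos: [0.615, 0.033, 0.0485]
eef_rot: [0.717, 0.697, -0.004, 0.002]
ft_force: [-0.1, -9.4, 1.6]
width: 0.0197
```

Run:
```python
from h import *
st()
```

```text
t 19.07 pos [0.615  0.033  0.0485] yyaw -1.58 zax [-0.004  -0.0086 -1.    ] F [-0.09 -9.37  1.64] w 0.0197
```

send_rows:
  commands:
    - [0.003,0.12,0,0.02,0,0,1]
    - [0.003,0.12,0,0.02,0,0,1]

```text
time: 19.23
ee_pos: [0.6151, 0.0331, 0.0485]
eef_rot: [0.719, 0.695, -0.006, 0.003]
ft_force: [-0.9, -8.0, 0.1]
width: 0.0196
```

Run:
```python
from h import *
st(); crop(r.camera('scene'),270,170,430,290,5,'pics/s15.png');crop(r.camera('top'),250,160,380,210,6,'pics/t15.png')
```

```text
t 19.23 pos [0.6151 0.0331 0.0485] yyaw -1.87 zax [-0.0041 -0.0134 -0.9999] F [-0.89 -8.02  0.14] w 0.0196
```

View pics/t15.png

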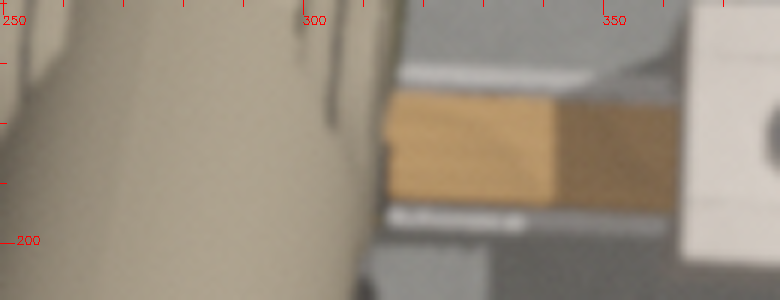

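View pics/s15.png

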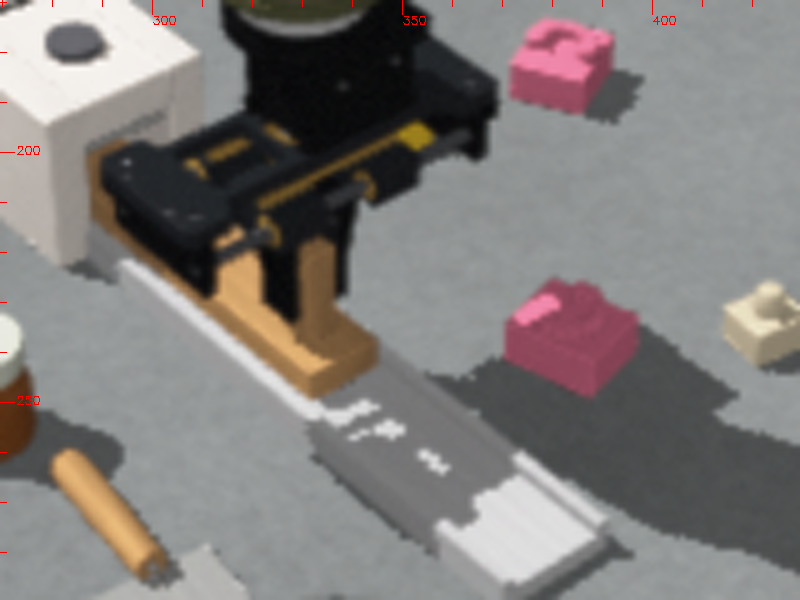

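send_rows:
  commands:
    - [0,-0.04,0.03,0.05,0,0.03,1]
    - [0,0,0.15,0.05,0,0,1]
    - [0,0,0.15,0,0,0,1]
    - [0,0,0.1,0,0,0,1]

```text
time: 19.67
ee_pos: [0.6144, 0.0276, 0.061]
eef_rot: [0.719, 0.695, -0.005, 0.001]
ft_force: [0.4, -1.6, -3.3]
width: 0.0198
```

Run:
```python
from h import *
st()
```

```text
t 19.67 pos [0.6144 0.0276 0.061 ] yyaw -1.9 zax [-0.0057 -0.009  -0.9999] F [ 0.41 -1.59 -3.31] w 0.0198
```

send_rows:
  commands:
    - [0.003,0.08,0,0.02,0.02,0.03,1]
    - [0.003,0.12,0,0.02,0.02,0.03,1]
    - [0.003,0.12,0,0,0,0,1]

```text
time: 19.92
ee_pos: [0.6147, 0.0348, 0.0619]
eef_rot: [0.718, 0.696, -0.006, -0.001]
ft_force: [1.0, -3.5, -2.8]
width: 0.0201
```

Run:
```python
from h import *
st(); crop(r.camera('scene'),270,170,430,290,5,'pics/s16.png')
```

```text
t 19.92 pos [0.6147 0.0348 0.0619] yyaw -1.76 zax [-0.0092 -0.0074 -0.9999] F [ 1.03 -3.53 -2.85] w 0.0201
```

View pics/s16.png

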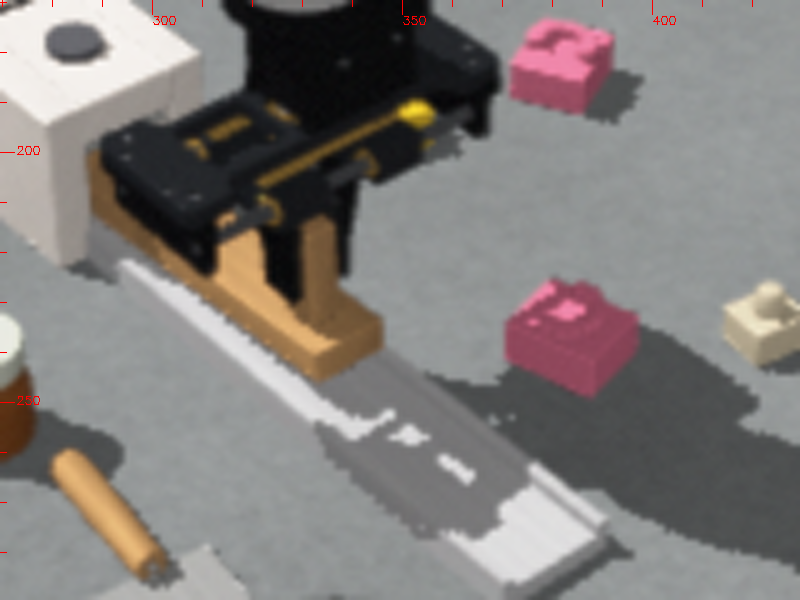

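send_rows:
  commands:
    - [0.01,0.12,0,0.02,-0.05,0,1]
    - [0.01,0.12,0,0.02,-0.05,0,1]
    - [0.003,0.12,0,0,0,0,1]
    - [0.003,0.12,0,0,0,0,1]

```text
time: 20.3
ee_pos: [0.6149, 0.0496, 0.0613]
eef_rot: [0.718, 0.696, -0.002, 0.002]
ft_force: [-0.6, -1.0, -1.0]
width: 0.0196
```

Run:
```python
from h import *
st()
```

```text
t 20.3 pos [0.6149 0.0496 0.0613] yyaw -1.78 zax [-6.0e-04 -5.9e-03 -1.0e+00] F [-0.59 -1.03 -0.99] w 0.0196
```

send_rows:
  commands:
    - [0.015,0.2,0,0.01,0,0.02,1]
    - [0.015,0.2,0,0.01,0,0.02,1]
    - [0.015,0.2,0,0,0,0.02,1]
    - [0.015,0.2,0,0,0,0,1]
    - [0.015,0.2,0,0,0,0,1]
    - [0.015,0.2,0,0,0,0,1]
    - [0.01,0.2,0,0,0,0,1]
    - [0.01,0.2,0,0,0,0,1]

```text
time: 20.97
ee_pos: [0.619, 0.1071, 0.0622]
eef_rot: [0.715, 0.7, 0.0, 0.0]
ft_force: [-0.8, -1.5, -0.0]
width: 0.0196
```

Run:
```python
from h import *
st()
```

```text
t 20.97 pos [0.619  0.1071 0.0622] yyaw -1.21 zax [ 0.0013  0.     -1.    ] F [-0.76 -1.52 -0.  ] w 0.0196
```

send_rows:
  commands:
    - [0.003,0.2,0,0,0,0,1]
    - [0.003,0.2,0,0,0,0,1]
    - [0.003,0.2,0,0,0,0,1]
    - [0.003,0.2,0,0,0,0,1]
    - [0.003,0.2,0,0,0,0,1]
    - [0,0.1,0,0,0,0,1]
    - [0,0,0,0,0,0,1]

```text
time: 21.55
ee_pos: [0.6193, 0.1458, 0.0621]
eef_rot: [0.714, 0.7, 0.001, 0.0]
ft_force: [-0.1, -1.6, 0.3]
width: 0.0198
```

Run:
```python
from h import *
st(); crop(r.camera('scene'),270,170,430,290,5,'pics/s17.png');crop(r.camera('top'),250,160,380,210,6,'pics/t17.png');snap('pics/w17')
```

```text
t 21.55 pos [0.6193 0.1458 0.0621] yyaw -1.08 zax [ 1.2e-03  4.0e-04 -1.0e+00] F [-0.13 -1.65  0.32] w 0.0198
```

View pics/s17.png

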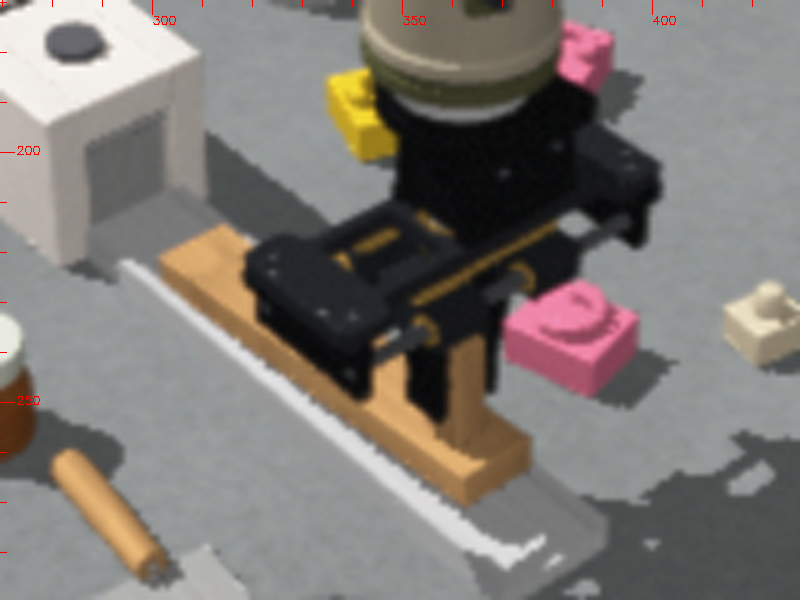

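View pics/t17.png

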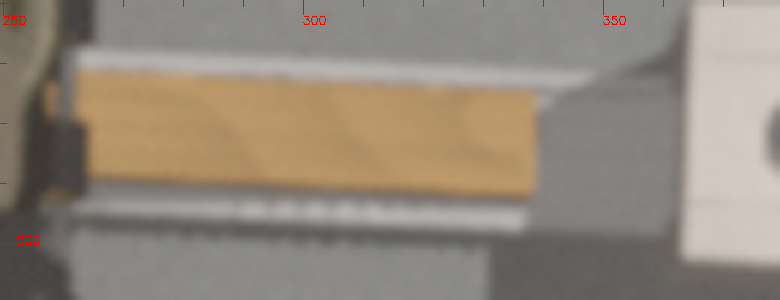

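View pics/w17.png

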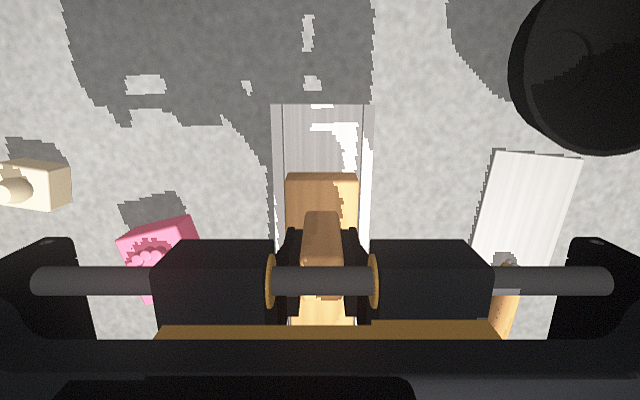

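send_rows:
  commands:
    - [0,0,-0.15,0,0,0,1]
    - [0,0,-0.15,0,0,0,1]
    - [0,0,-0.1,0,0,0,1]
    - [0,0,0,0,0,0,1]

```text
time: 22.03
ee_pos: [0.6201, 0.1455, 0.0498]
eef_rot: [0.714, 0.7, 0.002, 0.0]
ft_force: [-0.3, 1.5, 1.5]
width: 0.0194
```

Run:
```python
from h import *
st()
```

```text
t 22.03 pos [0.6201 0.1455 0.0498] yyaw -1.14 zax [ 0.0031  0.0024 -1.    ] F [-0.27  1.53  1.51] w 0.0194
```

send_rows:
  commands:
    - [0,0,-0.04,-0.02,0,0,1]
    - [0,0,0,0,0,0,1]
    - [0,0,0,0,0,0,-0.4]
    - [0,0,0,0,0,0,-0.4]
    - [0,0,0,0,0,0,-0.4]
    - [0,0,0,0,0,0,-0.4]
    - [0,0,0,0,0,0,-0.4]
    - [0,0,0,0,0,0,-0.4]

```text
time: 22.7
ee_pos: [0.6198, 0.1435, 0.0477]
eef_rot: [0.715, 0.699, 0.0, 0.001]
ft_force: [-0.1, -0.3, 0.3]
width: 0.052
```

send_rows:
  commands:
    - [0,0,0.3,0,0,0,-0.4]
    - [0,0,0.7,0,0,0,-0.4]
    - [0,0,0.9,0,0,0,-0.4]
    - [0,0,0.9,0,0,0,-0.4]
    - [0,0,0.9,0,0,0,-0.4]
    - [0,0,0.5,0,0,0,-0.4]
    - [0,0,0,0,0,0,-0.4]

```text
time: 23.28
ee_pos: [0.6177, 0.142, 0.1815]
eef_rot: [0.715, 0.699, -0.001, 0.001]
ft_force: [0.9, 0.1, -0.7]
width: 0.0607
```

Run:
```python
from h import *
st(); cv2.imwrite('pics/scene18.png',r.camera('scene'));crop(cv2.imread('pics/scene18.png'),230,140,450,300,3.6,'pics/s18.png');crop(r.camera('top'),210,150,370,270,5,'pics/t18.png')
```

```text
t 23.28 pos [0.6177 0.142  0.1815] yyaw -1.35 zax [-4.0e-04 -2.8e-03 -1.0e+00] F [ 0.92  0.15 -0.74] w 0.0607
```

View pics/s18.png

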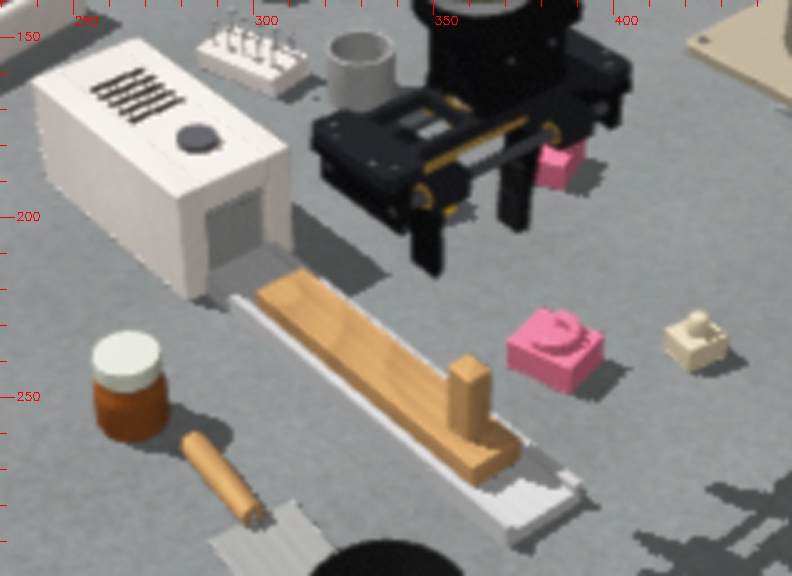

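View pics/t18.png

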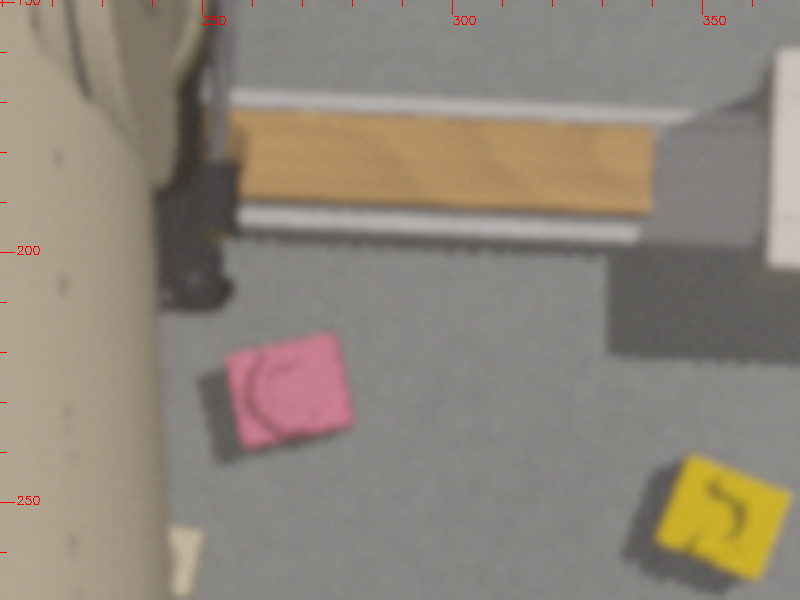

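```bash
python3 -c "
from bench import r
print(r.close_job())"
```

```text
the job is handed in; nothing more can be done
None
```

The large plaster model is inside the curing box, with the flap shut behind it and the stick back in the lane. I handed the job in at about 23 s.

**Loading:** I gripped the cream model across its width, set it lengthwise in the lane between the stick and the flap, and released it.

**Pushing:** Force was about 4 N at the end of the run through the flap. It rose to 8–9 N when the model's front was about 105–109 mm past the flap. The model then moved about 5–6 mm more and stopped, not moving at all as the force rose from about 11 to 13 N. I take that as the plate's rigid end. The highest push force I read was 13.4 N, against the 20 N limit, but I only read it at the end of each move.

**What went wrong:**
- During the push the gripper tilted slightly. Straightening it briefly pressed the stick on the floor with about 12 N.
- On the first attempt to draw back, the stick stuck at 8–9 N, most likely because the flap edge was biting on the bar. I lifted the stick about 12 mm, drew it out freely and set it down again in the lane.

**Last checks:** The pictures show the flap shut, the stick lying between the rails with its nose clear of the box, and the gripper holding nothing. The jar, the die and the pink pieces in view look unmoved. I did not check every other item closely. The plate cannot be seen, so its being home rests on the felt travel and stop alone. By that estimate the model's rear is about 60 mm past the flap, enough for it to close.

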